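Push a jammed blood tube out of a centrifuge adapter

TASK

A short blood tube has sunk below the rim of its centrifuge adapter and jammed there. Feel with the hole in the adapter's bottom for the rod of the push-out stand, then press the adapter gently, without forcing, fully down onto the stand so that the rod pushes the tube up. Leave the adapter standing there, draw the tube out and stand it upright, fully down, in the free hole of the tube rack, without ramming or tipping over anything or moving the other things on the desk.

Things in the scene. Friction and masses are not known exactly. Their poses are not given: they have to be found in the camera images.
- adapter_mid (a point): Loose grey plastic centrifuge adapter with the jammed tube in it: an upright sleeve, 110 g, 42 mm outside diameter, 92 mm tall. This point is on its axis half-way up, 46 mm above its underside; z points along the axis to the open top. The bore is 19 mm wide and 84 mm deep. The empty adapter of the same shape is a bystander.
- adapter_hole (a point): Centre of the push-out hole in the underside of that adapter, on its axis. The hole goes through the 8 mm thick floor: 9 mm wide with plain edges, invisible while the adapter stands or is held low. Grip the adapter near its top: the tube's cap comes to rise 27 mm above the rim, between the fingers.
- tube_mid (a point): The jammed glass tube: round bottom, 13 mm diameter, 80 mm overall, 14 g. This point is on its axis half-way up, 40 mm above its bottom end; z points to its cap. At the start it rests on the adapter's floor, its cap 4 mm below the rim, out of reach. Three sprung rubber ribs 10 to 22 mm above the floor grip it: pushing it up takes about 5 to 12 N until they let go after some 22 mm.
- tube_cap (a point): Middle of the tube's white cap (17 mm diameter, 18 mm tall), 31 mm above tube_mid along its z. With the adapter fully down on the stand, the rod holds the tube 31 mm above the adapter's floor, so that the whole cap stands out, its top 27 mm above the rim. The glass cracks if the rod presses on it with more than 20 N.
- stand_seat (a point): Push-out stand, fixed on the desk: a grey round base, 100 mm diameter and 12 mm high, with a 48 mm rubber seat pad on it that gives up to 3 mm, 5 N per mm. This point is the centre of the pad's flat top, the seat, 20 mm above the desk; z is up. The steel rod rises from here: 7 mm diameter, flat tip with a small edge bevel, 39 mm tall above the seat. More than 20 N of the adapter on rod or seat is ramming.
- rod_foot_mid (a point): Centre of the stiff ball foot of the rod, 5 mm below the seat, on the stand's axis. The rod leans as it was last left, up to 0.13 rad about each of two level axes, so its tip may be up to 5.7 mm aside in either direction; the lean is not measured. It stays where it is pushed: some 4 N sideways at the tip moves it. With the tip in the hole, moving the adapter sideways brings the rod upright.
- rack_free (a point): Centre of the mouth of the rack's free hole, 50 mm above the desk; z is up, x across the row, and the other three holes follow towards -y at 30 mm spacing. The hole is 16 mm wide with a 2 mm chamfer and 42 mm deep, its bottom 8 mm above the desk.
- rack: Tube rack, fixed: a white block 45 mm (x) by 130 mm (y) and 50 mm high with one row of four holes along y. Three hold tubes like the jammed one, their caps' tops 88 mm above the desk; the one at the +y end is free. Origin at the centre of its underside.
- spare: Bystander: an empty loose adapter, 42 mm diameter, 92 mm tall, standing upright. Origin at the centre of its underside.
- pump_bottle: Bystander: loose white pump bottle, 64 mm diameter, 195 mm tall. Origin at the centre of its underside.
- glove_carton: Bystander: loose glove carton, 120 mm (x) by 220 mm (y), 65 mm high. Origin at the centre of its underside.
- pen: Bystander: loose pen lying on the desk, 10 mm thick, 130 mm long along its x. Origin on the desk under its middle.

How it is judged:
By the outcome, as a careful person would: the job done as asked, in the order asked, and still so for the second after the job is handed in, with the robot touching nothing.
It also fails if it takes over 72 s, if anything falls off the work surface, if the arm or the gripper's body presses on something with over 40 N, if the wrist force passes 120 N, or if a joint passes its speed limit or range.

ROBOT

A 6-joint arm with a two-finger parallel gripper is mounted at the origin on the work surface. World frame = base frame: x ahead of the robot, y to its left, z up, the work surface at z = 0. Lengths are in mm, angles in rad, forces in N, time in s.
With the tool pointing down it reaches from about 350 to 875 mm from the base axis. Payload 4.2 kg.
Tool frame: the origin (TCP) lies midway between the tips of the shut fingers; the grasp point (between the pads) lies 19 mm behind it; z points along the fingers, y is the direction in which the jaws open and shut (so a half turn about z gives the same grasp; the last joint's range is limited). The gripper opens to 85 mm and grips with 20 to 120 N. Pads are 22 mm wide; open, the fingers measure 114 mm over their backs; the gripper's body (76 mm by 85 mm) begins 54 mm behind the grasp point. The pads swing forward as they close: fully open they stand 13 mm farther back than shut.
Start: joints at [-0.852, 0.385, 0.008, 0, -1.194, -0.259], TCP at [277.367, -560.06, 231.312] pointing down, gripper open.
Joint ranges: [-3.14, 3.14], [-1.21, 2.06], [-1.07, 1.41], [-3.16, 2.05], [-2.99, -0.16], [-3.1, 3.1]. Speed limits (rad/s): [2.79, 2.79, 3.14, 3.14, 3.14, 3.14].

INTERFACE

Orientations are given as a unit quaternion [x, y, z, w].
In Python, from bench import read_state, get_image, job_done, search_frame, regions_of gives the robot as it stands.
- The arm moves only by the tool servo_tool, never from a script. Its arguments are lists of equal length, an entry for each row: "turn": the turn, a rotation vector about the world's x, y, z in rad, a list of three; "dp": the shift along the world's x, y, z in m, a list of three; "fingers": the finger opening in m, from 0 to 0.0854. In form: {"turn": [[rx, ry, rz], ...], "dp": [[tx, ty, tz], ...], "fingers": [fingers, ...]}. A call has exactly 5 rows; each row shifts and turns the pose as measured when the row begins; what a row does not reach is not made up. A row lasts 1/8 s, in which the tool goes at most 62.5 mm and 10.7 degrees, less where a joint would pass 70% of its speed; a pose out of reach is approached as far as the arm can. A call is refused whole if a number of a shift passes 0.0625 or a number of a turn 0.188, either way. A call with a gripper value outside its range is refused whole. The fingers move at their own pace and stop on an object; the grip force is fixed at half the most. Time passes only in rows, so rows that do not move let the fingers close, or fill a call up. It gives the time, the measured TCP pose, the force and the opening at its end, in the units of the state.
- read_state(): the state, without advancing time (a new reading comes with each control period).
- get_image(name): name is "scene" or "top" or "wrist"; returns a dict with "img" (400x640x3 uint8, red, green, blue), "vfov" (degrees; the focal length in pixels is half the picture's height over the tangent of half this angle, whatever the lens; pixels are square), "cx", "cy" (the principal point, pixels), "k1" (the pictures are not rectified: a ray, as slopes to the right and down, at radius r is drawn at 1 + k1 r^2 times it, then the intrinsics apply), "world_from_camera" (4x4, takes a point from camera to world coordinates); the wrist camera has in their place "mount" (4x4, takes a point from camera to tool coordinates, whose origin is the TCP and whose axes are the flange's). Camera axes: x right, y down, z forward; pixel columns grow to the right and rows downward; lengths in mm; the calibration is good to about 2 mm. A picture is of the moment at which its call begins: read the wrist's pose just before it. There is no depth.
- job_done(): hands the job in, once; it reports no verdict.
Trained networks look in the newest picture that a camera, given by its name, has taken for a name from the list of things; names that differ only in an ending like _2 or _b are one class to them, and where a whole thing is asked for, a point or a joint stands for the part that bears it (a point fixed in the world has none). Each returns a list of dicts, best first, with "score" (0 to 1); they miss things now and then, are a little off and sometimes report something else, mostly with a low value. They report only what shows in the picture. A call takes as long as a camera call.
- search_frame(query, camera): "box" ([left, top, width, height] in pixels, round what is visible of it).
- regions_of(query, camera): "region" (400x640 bool, what is visible of it) and "box" ([left, top, width, height] in pixels, round what is visible of it).
The state is a dict: "clock": time; "joints": joint angles; "joint_vel": joint speeds; "joint_efforts": joint torques, N m; "position": TCP position; "ee_rot": TCP orientation; "contact_force": force on the tool from outside, world axes, zero at the start; "wrist_torque": the same for the moment, N m; "gripper_width": finger opening in mm.
Only numpy, scipy, OpenCV 4.12 (cv2) and the standard library are available. Lean on these libraries where they do the work, as an engineer would, in place of code of your own. Each camera call takes 0.05 s, during which the arm holds its last target. There are 200 camera calls.

## Working session

There is one attempt and no reset: what is moved stays moved. The work goes in short steps, Python scripts to look and compute and a tool call to move; the robot and the scene stay as the last step left them, time stands still between calls to the robot, and variables do not carry over. Pictures are saved under pics/ and viewed, about 8 in all and at most 12, crops included, and the job is handed in when it is done.

Besides the shell and the picture viewer there is one more tool, called as name(argument=value, ...) on one line, values as JSON. servo_tool: Moves the arm, as the interface text tells. Its arguments: {"type":"object","properties":{"turn":{"type":"array","items":{"type":"array","items":{"type":"number"}}},"dp":{"type":"array","items":{"type":"array","items":{"type":"number"}}},"fingers":{"type":"array","items":{"type":"number"}}},"required":["turn","dp","fingers"]}

```bash
mkdir -p pics; ls
cat > h.py <<'E'
import numpy as np, cv2
from bench import *
from scipy.spatial.transform import Rotation as R
def cam(name):
    s=read_state(); d=get_image(name)
    if 'world_from_camera' in d: T=np.array(d['world_from_camera'])
    else:
        W=np.eye(4); W[:3,:3]=R.from_quat(s['ee_rot']).as_matrix(); W[:3,3]=s['position']
        T=W@np.array(d['mount'])
    d['T']=T; d['f']=200/np.tan(np.radians(d['vfov'])/2); return d
def ray(d,u,v):
    K=np.array([[d['f'],0,d['cx']],[0,d['f'],d['cy']],[0,0,1]])
    xd=np.array([(u-d['cx'])/d['f'],(v-d['cy'])/d['f']]); x=xd.copy()
    for _ in range(30): x=xd/(1+d['k1']*(x@x))
    return d['T'][:3,3], d['T'][:3,:3]@np.array([x[0],x[1],1])
def at_z(d,u,v,z):
    o,r=ray(d,u,v); return o+r*(z-o[2])/r[2]
def proj(d,p):
    c=np.linalg.inv(d['T'])@np.append(p,1); x=c[:2]/c[2]; x=x*(1+d['k1']*(x@x))
    return x*d['f']+[d['cx'],d['cy']]
def save(d,fn,crop=None,sc=1):
    i=d['img'][:,:,::-1]
    if crop: i=i[crop[1]:crop[1]+crop[3],crop[0]:crop[0]+crop[2]]
    cv2.imwrite('pics/'+fn,cv2.resize(np.ascontiguousarray(i),None,fx=sc,fy=sc,interpolation=cv2.INTER_CUBIC))
E
python3 - <<'E'
from h import *
ims=[]
for n in ['scene','top','wrist']:
    d=cam(n); save(d,n+'0.png'); print(n,d['f'],d['k1'],d['T'].round(2).tolist())
    for q in ['adapter_mid','stand_seat','rack','rack_free','spare','tube_cap','pump_bottle','glove_carton','pen']:
        print(q,[(np.round(r['box']).tolist(),round(r['score'],2)) for r in search_frame(q,n)[:3]])
print(read_state())
a=cv2.imread('pics/scene0.png');b=cv2.imread('pics/top0.png')
cv2.imwrite('pics/a.png',cv2.resize(np.vstack([a,b]),None,fx=.75,fy=.75,interpolation=cv2.INTER_AREA))
E
```

```text
pics
scene 372.6017695100595 -0.021521460739732868 [[0.85, 0.41, -0.34, 903.99], [0.53, -0.64, 0.56, -554.95], [0.01, -0.65, -0.76, 875.02], [0.0, 0.0, 0.0, 1.0]]
adapter_mid [([328.0, 148.0, 10.0, 26.0], 0.71)]
stand_seat [([224.0, 263.0, 40.0, 36.0], 0.58)]
rack [([224.0, 266.0, 38.0, 34.0], 0.4)]
rack_free [([296.0, 207.0, 34.0, 50.0], 0.64)]
spare [([232.0, 336.0, 20.0, 37.0], 0.59), ([327.0, 146.0, 10.0, 31.0], 0.35)]
tube_cap []
pump_bottle [([324.0, 81.0, 20.0, 51.0], 0.67)]
glove_carton [([381.0, 110.0, 35.0, 58.0], 0.76)]
pen [([338.0, 267.0, 31.0, 28.0], 0.7), ([375.0, 111.0, 38.0, 58.0], 0.23)]
top 368.0353542360903 0.016788030576566724 [[-0.02, -0.99, 0.11, 434.93], [-1.0, 0.02, -0.01, 34.51], [0.01, -0.11, -0.99, 1024.72], [0.0, 0.0, 0.0, 1.0]]
adapter_mid [([232.0, 207.0, 26.0, 18.0], 0.52)]
stand_seat [([403.0, 188.0, 34.0, 35.0], 0.65)]
rack [([322.0, 167.0, 45.0, 25.0], 0.95), ([234.0, 204.0, 22.0, 21.0], 0.74)]
rack_free [([321.0, 166.0, 50.0, 24.0], 0.83), ([361.0, 104.0, 11.0, 44.0], 0.63)]
spare [([464.0, 148.0, 32.0, 24.0], 0.92)]
tube_cap []
pump_bottle [([126.
[... 444 characters left out ...]
rray([-8.52392162e-01,  3.84714795e-01,  7.92814059e-03, -1.32998991e-05,
       -1.19400713e+00, -2.58583410e-01]), 'joint_vel': array([-1.45019806e-03, -8.75326312e-05, -1.48494208e-03, -1.31828608e-04,
       -3.47231645e-04,  4.12562678e-04]), 'joint_efforts': array([-3.49713409e-04, -3.92081022e+01,  1.88619375e+01,  4.19060200e+00,
       -2.83792524e-04,  3.36404931e-06]), 'position': array([ 277.38121318, -560.06325859,  231.31219776]), 'ee_rot': array([-2.27887878e-01,  9.73687381e-01,  1.78102880e-06,  6.05593098e-06]), 'contact_force': array([ 0.54860974, -0.05764254, -0.73973339]), 'wrist_torque': array([-0.00361466,  0.0269952 ,  0.06071399]), 'gripper_width': 85.08326682762498}
```

View pics/a.png

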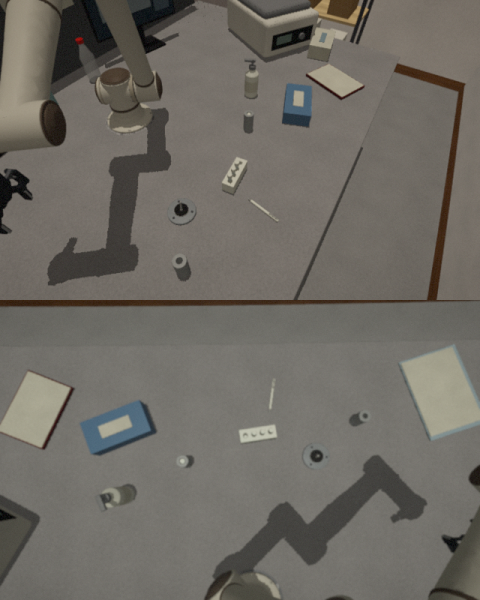

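The viewed picture shows the scene above and the top view below. In top-view pixels, the adapter with the white cap is at about (244,215), the stand at (420,206), the rack at (343,178), the spare at (485,155) and the pen at (363,126).

Run:
```python
from h import *
d=cam('top'); s=cam('scene')
for n,u,z in [('adapter',(244,215),92),('stand',(420,206),20),('rack',(343,178),50),('spare',(485,155),92),('pen',(363,126),10),('bottle',(145,264),100)]:
    print(n,at_z(d,*u,z).round(0))
for n,u,z in [('adapter',(331,152),92),('stand',(243,281),20),('spare',(241,345),92),('rack',(313,233),50)]:
    print('s',n,at_z(s,*u,z).round(0))
a=cv2.resize(d['img'][185:245,215:275,::-1],None,fx=5,fy=5,interpolation=cv2.INTER_CUBIC)
b=cv2.resize(d['img'][175:235,390:450,::-1],None,fx=5,fy=5,interpolation=cv2.INTER_CUBIC)
c=cv2.resize(d['img'][145:205,315:375,::-1],None,fx=5,fy=5,interpolation=cv2.INTER_CUBIC)
e=cv2.resize(d['img'][125:185,455:515,::-1],None,fx=5,fy=5,interpolation=cv2.INTER_CUBIC)
cv2.imwrite('pics/b.png',np.vstack([np.hstack([a,b]),np.hstack([c,e])]))
```

```text
adapter [490. 226.  92.]
stand [ 509. -241.   20.]
rack [586. -29.  50.]
spare [ 632. -395.   92.]
pen [740. -93.  10.]
bottle [374. 465. 100.]
s adapter [493. 222.  92.]
s stand [ 513. -252.   20.]
s spare [ 636. -396.   92.]
s rack [595. -47.  50.]
```

View pics/b.png

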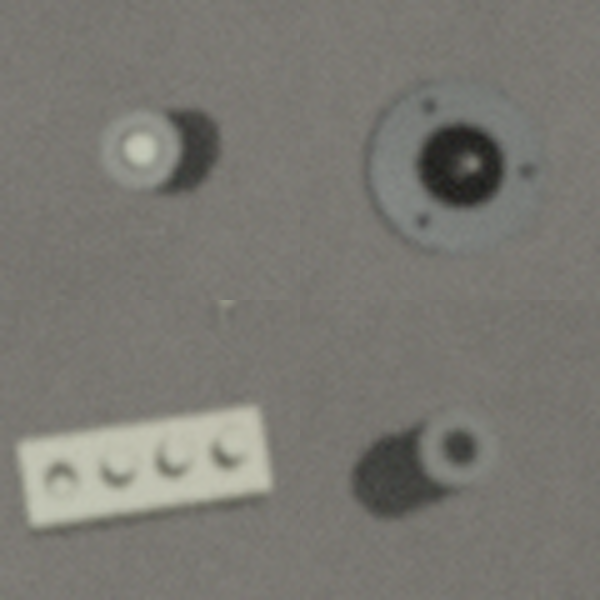

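The second picture confirms it: the adapter with the cap is at +y, and the stand's rod tip shows near (424,207). The rack's free hole is at about (327,181), and the row is yawed about 0.2 rad. I'll go over the stand while turning the jaws across the row.

servo_tool(turn=[[0, 0, 0.187], [0, 0, 0.187], [0, 0, 0.187], [0, 0, 0.187], [0, 0, 0.187]], dp=[[0.04, 0.05, 0], [0.04, 0.05, 0], [0.04, 0.05, 0], [0.04, 0.05, 0], [0.04, 0.05, 0]], fingers=[0.085, 0.085, 0.085, 0.085, 0.085])

```text
clock: 2.22
position: [473.1, -314.5, 231.2]
ee_rot: [-0.645, 0.764, -0.001, 0.0]
contact_force: [0.7, 0.4, 0.1]
gripper_width: 85.0
```

servo_tool(turn=[[0, 0, 0.187], [0, 0, 0.187], [0, 0, 0.1], [0, 0, 0], [0, 0, 0]], dp=[[0.02, 0.04, 0], [0.01, 0.03, 0], [0, 0.01, 0], [0, 0, 0], [0, 0, 0]], fingers=[0.085, 0.085, 0.085, 0.085, 0.085])

```text
clock: 2.85
position: [506.9, -228.2, 231.6]
ee_rot: [0.809, -0.588, 0.002, -0.001]
contact_force: [-0.1, -0.1, -0.0]
gripper_width: 84.8
```

Run:
```python
from h import *
d=cam('wrist'); save(d,'w1.png')
np.save('w1T.npy',d['T'])
print(d['T'].round(3).tolist(),d['cx'],d['cy'])
for q in ['stand_seat','rod_foot_mid']:
  for r in regions_of(q,'wrist')[:2]: print(q,r['box'],round(r['score'],2))
g=cv2.cvtColor(d['img'],cv2.COLOR_RGB2GRAY)
m=(g<60).astype(np.uint8)
n,l,st,c=cv2.connectedComponentsWithStats(m)
for i in range(1,n):
    if st[i,4]>150: print(st[i],c[i])
```

```text
[[-0.951, -0.295, -0.09, 528.911], [-0.309, 0.908, 0.283, -300.611], [-0.002, 0.297, -0.955, 373.249], [0.0, 0.0, 0.0, 1.0]] 318.2690128772906 198.4303354373404
stand_seat [287.4, 106.8, 78.7, 90.8] 0.87
[260  96  42  64 739] [278.38700947 123.87280108]
[ 278  132   79   57 1998] [317.11961962 157.43943944]
[ 221  187   76   81 1600] [258.185    223.654375]
[239 243  32  43 433] [252.82909931 266.71593533]
[   18   242   603   158 45890] [324.40847679 346.8940292 ]
```

View pics/w1.png

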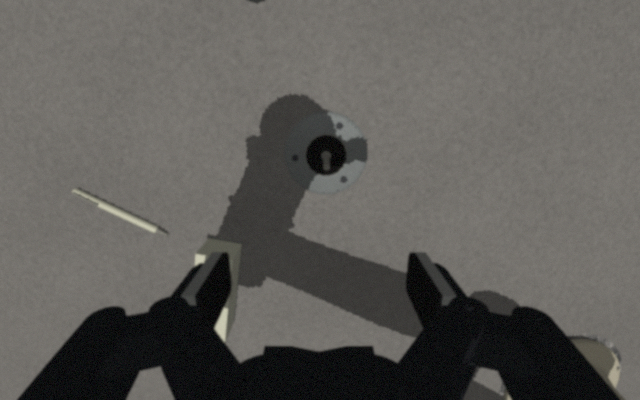

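The stand is at (326,155) and the rod is visible. Zooming in on it.

Run:
```python
from h import *
i=cv2.imread('pics/w1.png')[105:200,275:375]
i=np.clip(i.astype(float)*1.8,0,255).astype(np.uint8)
cv2.imwrite('pics/w1c.png',cv2.resize(i,None,fx=6,fy=6,interpolation=cv2.INTER_CUBIC))
```

```text
(no output)
```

View pics/w1c.png

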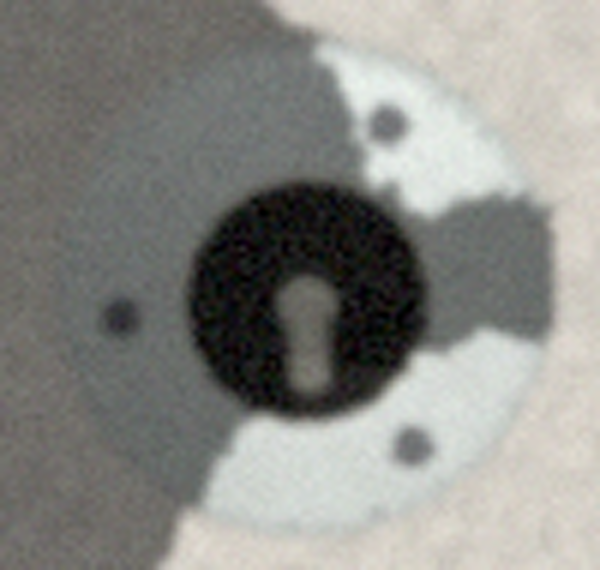

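```bash
cat >> h.py <<'E'
def seat_report(d,pad,tip):
    a=at_z(d,*pad,20); b=at_z(d,*tip,59); print('pad',a.round(1),'tip',b.round(1),'lean mm',(b-a)[:2].round(1))
E
python3 - <<'E'
from h import *
d=cam('wrist')
P=lambda x,y:(275+x/6-.4,105+y/6-.4)
seat_report(d,P(308,301),P(310,374)); seat_report(d,P(308,301),P(310,380))
print('upright tip would be at',[ (proj(d,np.append(at_z(d,*P(308,301),20)[:2],59))-[275,105])*6])
t=cam('top'); seat_report(t,(422,208),(424,207.4))
E
```

```text
pad [ 503.5 -249.4   20. ] tip [ 501.9 -243.1   59. ] lean mm [-1.6  6.3]
pad [ 503.5 -249.4   20. ] tip [ 501.6 -242.1   59. ] lean mm [-1.9  7.3]
upright tip would be at [array([310.56381169, 334.79617514])]
pad [ 503.  -245.8   20. ] tip [ 501.9 -240.3   59. ] lean mm [-1.2  5.5]
```

servo_tool(turn=[[0, 0, 0], [0, 0, 0], [0, 0, 0], [0, 0, 0], [0, 0, 0]], dp=[[0.016, 0.06, 0], [0.016, 0.06, 0], [0.016, 0.06, 0], [0.016, 0.06, 0], [0.002, 0.003, 0]], fingers=[0.085, 0.085, 0.085, 0.085, 0.085])

```text
clock: 3.72
position: [573.9, 17.6, 231.4]
ee_rot: [0.806, -0.592, 0.002, -0.001]
contact_force: [-0.1, -0.4, -0.2]
gripper_width: 85.2
```

Run:
```python
from h import *
d=cam('wrist'); save(d,'w2.png'); print(read_state()['position'],read_state()['ee_rot'])
print('T',d['T'].round(4).tolist())
for r in regions_of('rack_free','wrist')[:2]: print(r['box'],round(r['score'],2))
```

```text
[573.66959812  16.30746775 231.4531765 ] [ 8.05563950e-01 -5.92503730e-01  2.35177625e-03 -7.22060332e-04]
T [[-0.9541, -0.2869, -0.0859, 595.0367], [-0.2995, 0.9111, 0.2833, -54.9858], [-0.0031, 0.296, -0.9552, 373.1425], [0.0, 0.0, 0.0, 1.0]]
[293.3, 60.9, 61.0, 126.7] 0.87
[148.0, 372.6, 23.9, 27.4] 0.19
```

View pics/w2.png

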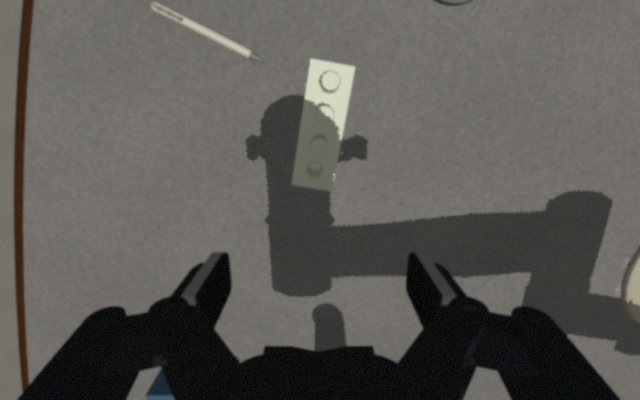

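The rack spans (293–355, 60–190), with the free hole near (315,168). The adapter is just entering at (325,315).

Run:
```python
from h import *
d=cam('wrist')
def rect(q,cm,dd):
  rr=regions_of(q,cm)
  if not rr: print('none');return
  m=rr[0]['region'].astype(np.uint8); c=max(cv2.findContours(m,cv2.RETR_EXTERNAL,cv2.CHAIN_APPROX_NONE)[0],key=cv2.contourArea)[:,0]
  p=np.array([at_z(dd,u,v,50)[:2] for u,v in c],np.float32); r=cv2.minAreaRect(p); b=cv2.boxPoints(r)
  print(q,cm,rr[0]['score'],r,b.round(1).tolist())
for q in ['rack','rack_free']: rect(q,'wrist',d)
print('corners hand',[at_z(d,*c,50)[:2].round(1).tolist() for c in [(312,59),(356,68),(332,191),(292,184)]],'hole',at_z(d,315,168,50).round(1))
t=cam('top')
rect('rack','top',t)
print('top holes',[at_z(t,*c,50)[:2].round(1).tolist() for c in [(327,181),(338.6,178.6),(350,176.2),(361.4,174)]])
print('top corners',[at_z(t,315+x/5,145+(y-300)/5,50)[:2].round(1).tolist() for x,y in [(17,440),(260,403),(272,491),(31,527)]])
i=np.clip(d['img'][50:200,275:375,::-1].astype(float)*1.5,0,255).astype(np.uint8)
cv2.imwrite('pics/w2c.png',cv2.resize(i,None,fx=4,fy=4,interpolation=cv2.INTER_CUBIC))
```

```text
rack wrist 0.62 ((585.4343872070312, -32.897552490234375), (45.410099029541016, 129.90505981445312), 8.032356262207031) [[553.9000244140625, 28.200000762939453], [572.0, -100.4000015258789], [617.0, -94.0], [598.7999877929688, 34.599998474121094]]
rack_free wrist 0.56 ((585.7418212890625, -33.41669464111328), (44.69586944580078, 128.5658416748047), 7.589807510375977) [[555.0999755859375, 27.399999618530273], [572.0999755859375, -100.0999984741211], [616.4000244140625, -94.19999694824219], [599.4000244140625, 33.29999923706055]]
corners hand [[613.5, -96.5], [569.6, -101.5], [553.4, 25.5], [597.4, 30.9]] hole [578.7   6.5  50. ]
rack top 0.83 ((586.9042358398438, -59.524906158447266), (51.91331100463867, 72.7449951171875), 7.445006847381592) [[556.5, -26.799999237060547], [565.9000244140625, -99.0], [617.4000244140625, -92.19999694824219], [607.9000244140625, -20.100000381469727]]
top holes [[578.4, 13.6], [584.3, -17.7], [590.2, -48.4], [595.6, -79.2]]
top corners [[600.5, 36.1], [618.2, -95.0], [570.3, -99.8], [553.4, 29.6]]
```

View pics/w2c.png

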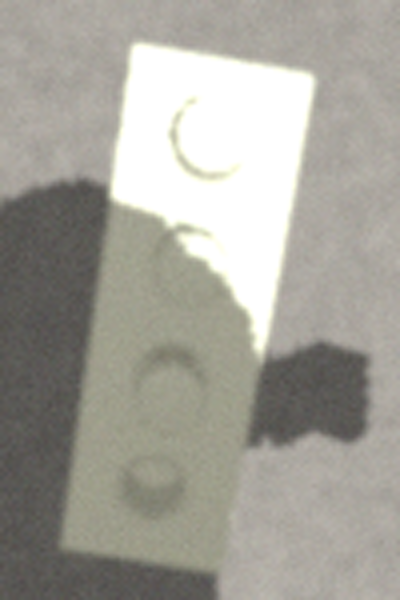

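servo_tool(turn=[[0, 0, -0.16], [0, 0, 0], [0, 0, 0], [0, 0, 0], [0, 0, 0]], dp=[[-0.021, 0.053, 0], [-0.021, 0.053, 0], [-0.021, 0.053, 0], [-0.021, 0.049, 0], [0, 0, 0]], fingers=[0.085, 0.085, 0.085, 0.085, 0.085])

```text
clock: 4.7
position: [487.2, 220.2, 232.7]
ee_rot: [0.748, -0.663, 0.003, -0.002]
contact_force: [0.9, -1.1, 0.4]
gripper_width: 84.7
```

Run:
```python
from h import *
d=cam('wrist'); save(d,'w3.png'); print(read_state()['position'],read_state()['ee_rot'])
for q in ['adapter_mid','spare','tube_cap']:
  for r in regions_of(q,'wrist')[:2]: print(q,r['box'],round(r['score'],2))
p=proj(d,(490,226,92)); print(p)
u,v=int(p[0])-60,int(p[1])-60
save(d,'w3c.png',(u,v,120,120),5); print(u,v)
```

```text
[487.62523809 218.94524306 232.7036405 ] [ 0.74766212 -0.6640705   0.0030946  -0.00146807]
adapter_mid [287.7, 157.8, 49.5, 57.0] 0.76
spare [289.5, 156.1, 45.2, 57.2] 0.19
tube_cap [305.1, 184.6, 15.2, 12.5] 0.63
[314.15822534 192.08333234]
254 132
```

View pics/w3c.png

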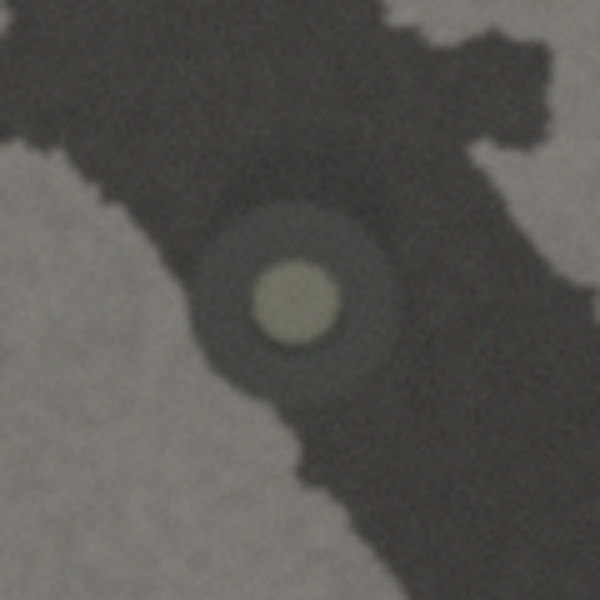

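The view shows the rim circle and cap, both centred at crop (296,301), which is pixel (312.8,192).

```bash
cat >> h.py <<'E'
def st():
    s=read_state(); M=R.from_quat(s['ee_rot']).as_matrix(); j=np.arctan2(M[1,1],M[0,1])%np.pi
    t=R.from_matrix(M); z=M[:,2]
    lev=np.cross(z,[0,0,-1])
    print('t',round(s['clock'],2),'p',np.round(s['position'],1),'jaw',round(j,3),'level turn',lev.round(4),'F',np.round(s['contact_force'],1),'w',round(s['gripper_width'],1)); return s
E
python3 - <<'E'
from h import *
st(); d=cam('wrist'); print(at_z(d,312.8,192,92),at_z(d,312.8,192,88))
t=cam('top'); print(at_z(t,243.2,214.8,92), at_z(t,244,214.8,92))
print(np.array(d['mount']).round(3).tolist())
E
```

```text
t 4.9 p [488.4 217.2 232.4] jaw 0.115 level turn [0.0023 0.0061 0.    ] F [-0.1 -0.  -1.2] w 85.3
[492.50502098 222.85557467  92.        ] [492.46424694 224.00460343  88.        ]
[490.11153894 228.00639046  92.        ] [490.06949454 225.99429388  92.        ]
[[0.0, -0.954, -0.298, 76.142], [1.0, -0.0, 0.002, 0.877], [-0.002, -0.298, 0.954, -141.499], [0.0, 0.0, 0.0, 1.0]]
```

```bash
cat >> h.py <<'E'
def circ(d,u,v,win=14,thr=None):
    g=cv2.cvtColor(d['img'],cv2.COLOR_RGB2GRAY).astype(np.float32)
    u,v=int(round(u)),int(round(v)); w=g[v-win:v+win+1,u-win:u+win+1]
    t=(np.percentile(w,98)+np.median(w))/2 if thr is None else thr
    n,l,s,c=cv2.connectedComponentsWithStats((w>t).astype(np.uint8))
    i=1+np.argmax(s[1:,4]); return c[i]+[u-win,v-win], s[i]
E
python3 - <<'E'
from h import *
for _ in range(4):
    d=cam('wrist'); c,s=circ(d,312.8,192); print(c.round(1),s[2:5],d['T'][:3,3].round(1),at_z(d,*c,88).round(1)); st()
E
```

```text
[313.6 195.3] [ 16  16 202] [495.5 141.7 374.1] [491.4 227.1  88. ]
t 5.05 p [488.5 217.2 232.4] jaw 0.115 level turn [0.0023 0.0061 0.    ] F [-0.1 -0.7 -1. ] w 85.1
[313.6 195.2] [ 17  16 206] [495.5 141.8 374.1] [491.4 227.1  88. ]
t 5.1 p [488.5 217.4 232.3] jaw 0.115 level turn [0.0023 0.0061 0.    ] F [-0.4 -0.3 -0.1] w 85.0
[313.5 194.8] [ 16  15 201] [495.5 142.  374.1] [491.5 226.9  88. ]
t 5.15 p [488.4 217.5 232.3] jaw 0.115 level turn [0.0023 0.0061 0.    ] F [-0.1  0.3 -0.1] w 84.5
[313.5 194.7] [ 16  16 206] [495.4 142.1 374. ] [491.5 227.   88. ]
t 5.2 p [488.4 217.7 232.3] jaw 0.115 level turn [0.0022 0.0061 0.    ] F [-0.9  0.3  0.2] w 85.0
```

servo_tool(turn=[[0.002, 0.006, 0.025], [0, 0, 0], [0, 0, 0], [0, 0, 0], [0, 0, 0]], dp=[[0.003, 0.009, -0.02], [0, 0, -0.04], [0, 0, -0.03], [0, 0, -0.02], [0, 0, 0]], fingers=[0.085, 0.085, 0.085, 0.085, 0.085])

```text
clock: 5.82
position: [490.7, 227.0, 113.8]
ee_rot: [0.756, -0.655, -0.001, 0.002]
contact_force: [-0.8, 0.4, 0.3]
gripper_width: 85.1
```

Run:
```python
from h import *
d=cam('wrist'); p=proj(d,(491.5,227,88)); st()
c,s=circ(d,*p,win=22); print(p,c,s[2:5],at_z(d,*c,88).round(1))
d['T']=np.load('w1T.npy')
P=lambda x,y:(275+x/6-.4,105+y/6-.4)
seat_report(d,P(308,301),P(310,374))
```

```text
t 5.88 p [491.3 227.5 114.8] jaw 0.143 level turn [ 0.0003 -0.0025  0.    ] F [-0.6 -0.4  0.3] w 85.3
[314.81372227 236.3808593 ] [314.47091932 235.78236398] [ 28  25 533] [491.8 226.6  88. ]
pad [ 503.6 -249.1   20. ] tip [ 502.1 -242.8   59. ] lean mm [-1.6  6.3]
```

servo_tool(turn=[[0, 0, 0], [0, 0, 0], [0, 0, 0], [0, 0, 0], [0, 0, 0]], dp=[[0.0005, -0.0005, -0.025], [0, 0, -0.02], [0, 0, -0.01], [0, 0, -0.003], [0, 0, 0]], fingers=[0.085, 0.085, 0.085, 0.085, 0.06])

```text
clock: 6.5
position: [495.4, 230.0, 59.3]
ee_rot: [0.757, -0.654, 0.0, -0.004]
contact_force: [0.0, 0.1, -0.9]
gripper_width: 69.4
```

servo_tool(turn=[[0, 0, 0], [0, 0, 0], [0, 0, 0], [0, 0, 0], [0, 0, 0]], dp=[[0, 0, 0], [0, 0, 0], [0, 0, 0], [0, 0, 0], [0, 0, 0]], fingers=[0.05, 0.046, 0.042, 0.04, 0.038])

```text
clock: 7.12
position: [495.7, 230.4, 61.1]
ee_rot: [0.757, -0.654, 0.001, -0.005]
contact_force: [-0.9, 0.2, -0.2]
gripper_width: 40.0
```

Run:
```python
from h import *
d=cam('wrist'); p=proj(d,(491.5,227,88)); st()
c,s=circ(d,*p,win=22); print(p,c,s[2:5],at_z(d,*c,88).round(1))
```

```text
t 7.17 p [495.7 230.4  61. ] jaw 0.146 level turn [-0.0073  0.0076  0.    ] F [-0.3 -0.8 -0. ] w 40.3
[326.08595928 282.16320002] [319.10082063 281.4912075 ] [ 34  31 853] [494.5 227.1  88. ]
```

```bash
cat >> h.py <<'E'
def TW(s):
    W=np.eye(4); W[:3,:3]=R.from_quat(s['ee_rot']).as_matrix(); W[:3,3]=s['position']; return W
def hole():
    G=np.load('grip.npy'); s=read_state(); W=TW(s); h=W@np.append(G[:3],1); a=W[:3,:3]@G[3:]
    print('t',round(s['clock'],2),'tcp',np.round(s['position'],1),'hole',h[:3].round(1),'upright turn',np.cross(a,[0,0,1]).round(4),'F',np.round(s['contact_force'],1),'M',np.round(s['wrist_torque'],2),'w',round(s['gripper_width'],1)); return h
E
python3 - <<'E'
from h import *
d=cam('wrist'); s=read_state(); c,_=circ(d,319,281.5,win=22); p=at_z(d,*c,88); print(p)
W=np.linalg.inv(TW(s)); np.save('grip.npy',np.r_[(W@np.array([p[0],p[1],0,1]))[:3],W[:3,:3]@[0,0,1]]); hole()
E
```

```text
[495.02613689 227.1165041   88.        ]
t 7.22 tcp [495.8 230.4  61. ] hole [495.  227.1   0. ] upright turn [-0.  0.  0.] F [-0.5 -0.3  0.2] M [-0.09  0.3   0.01] w 40.2
```

servo_tool(turn=[[0, 0, 0], [0, 0, 0], [0, 0, 0], [0, 0, 0], [0, 0, 0]], dp=[[0, 0, 0.01], [0, 0, 0.03], [0, 0, 0.04], [0, -0.01, 0.03], [0, -0.03, 0.005]], fingers=[0.03, 0.03, 0.03, 0.03, 0.03])

```text
clock: 7.85
position: [495.7, 190.6, 180.2]
ee_rot: [0.758, -0.653, 0.001, -0.005]
contact_force: [-0.8, -0.3, -2.1]
gripper_width: 40.5
```

servo_tool(turn=[[0, 0, 0], [0, 0, 0], [0, 0, 0], [0, 0, 0], [0, 0, 0]], dp=[[0, -0.045, 0], [0, -0.05, 0], [0, -0.05, 0], [0, -0.05, 0], [0, -0.05, 0]], fingers=[0.03, 0.03, 0.03, 0.03, 0.03])

```text
clock: 8.48
position: [496.0, -59.4, 184.5]
ee_rot: [0.759, -0.651, 0.003, -0.009]
contact_force: [0.6, 0.1, -0.4]
gripper_width: 40.4
```

```bash
python3 -c "
from h import *
hole()"
```

```text
t 8.47 tcp [496.  -59.4 184.5] hole [495.8 -62.4 123.5] upright turn [-0.0031  0.0084  0.    ] F [ 0.6  0.1 -0.4] M [-0.01 -0.09 -0.02] w 40.4
```

servo_tool(turn=[[-0.003, 0.008, 0], [0, 0, 0], [0, 0, 0], [0, 0, 0], [0, 0, 0]], dp=[[0.0015, -0.048, 0], [0.0015, -0.045, 0], [0.0015, -0.045, -0.01], [0.0015, -0.03, -0.02], [0, -0.01, -0.01]], fingers=[0.03, 0.03, 0.03, 0.03, 0.03])

```text
clock: 9.1
position: [502.2, -246.1, 147.2]
ee_rot: [0.758, -0.652, 0.004, -0.007]
contact_force: [-0.1, 0.5, -2.5]
gripper_width: 40.1
```

servo_tool(turn=[[0, 0, 0], [0, 0, 0], [0, 0, 0], [0, 0, 0], [0, 0, 0]], dp=[[0, 0, 0], [0, 0, 0], [0, 0, 0], [0, 0, 0], [0, 0, 0]], fingers=[0.03, 0.03, 0.03, 0.03, 0.03])

```text
clock: 9.72
position: [503.1, -243.7, 149.1]
ee_rot: [0.759, -0.651, 0.005, -0.008]
contact_force: [-1.0, 0.6, -2.3]
gripper_width: 40.0
```

Run:
```python
from h import *
hole(); d=cam('wrist'); save(d,'w4.png'); 
hole(); d=cam('wrist'); s=cam('scene'); h=hole()
W=TW(read_state()); G=np.load('grip.npy'); 
cap=h[:3]+88*(W[:3,:3]@G[3:]); p=proj(d,cap); c,q=circ(d,*p,win=22); print('cap pred px',p,'seen',c,q[2:5])
p=proj(s,(503,-246,60)).astype(int); save(s,'s4.png',(p[0]-50,p[1]-60,100,100),1)
a=cv2.resize(cv2.imread('pics/w4.png'),None,fx=.8,fy=.8); b=cv2.resize(cv2.imread('pics/s4.png'),(320,320),interpolation=cv2.INTER_CUBIC)
cv2.imwrite('pics/v8.png',np.hstack([a[:, 120:400],b]))
```

```text
t 9.72 tcp [ 503.1 -243.7  149.1] hole [ 503.  -247.    88.1] upright turn [ 0.001   0.0099 -0.    ] F [-1.   0.6 -2.3] M [-0.09  0.02 -0.01] w 40.0
t 9.78 tcp [ 503.1 -243.8  149.1] hole [ 503.  -247.1   88.1] upright turn [ 0.0011  0.01   -0.    ] F [ 0.3 -0.5 -0.9] M [ 0.06  0.06 -0.04] w 40.5
t 9.88 tcp [ 502.9 -244.   148.9] hole [ 502.8 -247.3   87.9] upright turn [ 0.001   0.0095 -0.    ] F [-0.3 -0.4 -0.5] M [-0.01  0.06  0.02] w 40.8
cap pred px [318.39714736 280.69138946] seen [317.85633484 281.47285068] [ 37  31 884]
```

View pics/v8.png

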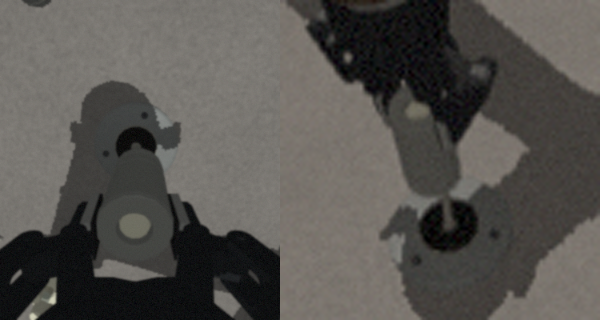

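View 8 shows the adapter held upright about 30 mm above the rod, which leans toward it as measured. I'll align on the tip and lower.

servo_tool(turn=[[0.001, 0.01, 0], [0, 0, 0], [0, 0, 0], [0, 0, 0], [0, 0, 0]], dp=[[0, 0.0045, -0.01], [0, 0, -0.008], [0, 0, -0.004], [0, 0, 0], [0, 0, 0]], fingers=[0.03, 0.03, 0.03, 0.03, 0.03])

```text
clock: 10.5
position: [502.5, -239.1, 124.4]
ee_rot: [0.759, -0.651, -0.001, -0.004]
contact_force: [-0.3, 0.0, -0.3]
gripper_width: 40.2
```

```bash
python3 -c "
from h import *
hole()"
```

```text
t 10.5 tcp [ 502.5 -239.1  124.4] hole [ 501.6 -242.4   63.4] upright turn [-0.0005 -0.0031  0.    ] F [-0.3  0.  -0.3] M [-0.04  0.04 -0.02] w 40.2
```

servo_tool(turn=[[0, -0.003, 0], [0, 0, 0], [0, 0, 0], [0, 0, 0], [0, 0, 0]], dp=[[0, 0, -0.002], [0, 0, -0.0015], [0, 0, -0.001], [0, 0, -0.001], [0, 0, -0.0005]], fingers=[0.03, 0.03, 0.03, 0.03, 0.03])

```text
clock: 11.12
position: [502.9, -239.5, 119.1]
ee_rot: [0.759, -0.651, 0.001, -0.006]
contact_force: [-1.2, -0.0, 1.0]
gripper_width: 40.3
```

```bash
python3 -c "
from h import *
hole()"
```

```text
t 11.12 tcp [ 502.9 -239.5  119.1] hole [ 502.3 -242.7   58.1] upright turn [ 0.0002  0.0018 -0.    ] F [-1.2 -0.   1. ] M [ 0.07  0.27 -0.07] w 40.3
```

servo_tool(turn=[[0, 0, 0], [0, 0, 0], [0, 0, 0], [0, 0, 0], [0, 0, 0]], dp=[[0, 0, -0.0005], [0, 0, -0.0005], [0, 0, -0.0005], [0, 0, -0.0005], [0, 0, -0.0005]], fingers=[0.03, 0.03, 0.03, 0.03, 0.03])

```text
clock: 11.75
position: [503.2, -239.8, 118.7]
ee_rot: [0.759, -0.651, 0.002, -0.006]
contact_force: [-2.5, 1.1, 5.6]
gripper_width: 40.5
```

```bash
python3 -c "
from h import *
hole()"
```

```text
t 11.75 tcp [ 503.2 -239.8  118.7] hole [ 502.6 -243.1   57.7] upright turn [ 0.0014  0.0028 -0.    ] F [-2.5  1.1  5.6] M [ 0.37  0.71 -0.01] w 40.5
```

servo_tool(turn=[[0.001, 0.003, 0], [0, 0, 0], [0, 0, 0], [0, 0, 0], [0, 0, 0]], dp=[[-0.0005, 0.002, 0.0015], [-0.0002, 0.0015, 0], [0, 0, -0.0005], [0, 0, -0.0005], [0, 0, -0.0003]], fingers=[0.03, 0.03, 0.03, 0.03, 0.03])

```text
clock: 12.38
position: [502.8, -236.6, 119.0]
ee_rot: [0.759, -0.651, 0.001, -0.005]
contact_force: [-2.2, -0.1, 4.0]
gripper_width: 40.4
```

```bash
python3 -c "
from h import *
hole()"
```

```text
t 12.38 tcp [ 502.8 -236.6  119. ] hole [ 502.2 -239.9   58. ] upright turn [ 0.0013  0.0004 -0.    ] F [-2.2 -0.1  4. ] M [-0.04  0.52 -0.03] w 40.4
```

servo_tool(turn=[[0.001, 0, 0], [0, 0, 0], [0, 0, 0], [0, 0, 0], [0, 0, 0]], dp=[[0, -0.0008, -0.0001], [0, -0.0008, -0.0002], [0, -0.0008, -0.0002], [0, -0.0008, -0.0002], [0, -0.0006, -0.0002]], fingers=[0.03, 0.03, 0.03, 0.03, 0.03])

```text
clock: 13.0
position: [503.0, -238.4, 119.0]
ee_rot: [0.759, -0.651, -0.0, -0.007]
contact_force: [-1.5, 4.1, 5.7]
gripper_width: 40.5
```

```bash
python3 -c "
from h import *
hole()"
```

```text
t 13.0 tcp [ 503.  -238.4  119. ] hole [ 502.4 -241.5   58. ] upright turn [-0.0031  0.0013  0.    ] F [-1.5  4.1  5.7] M [ 1.1   0.58 -0.02] w 40.5
```

servo_tool(turn=[[-0.003, 0.001, 0], [0, 0, 0], [0, 0, 0], [0, 0, 0], [0, 0, 0]], dp=[[-0.0002, 0, 0.0002], [0, -0.0006, -0.0001], [0, -0.0006, -0.0001], [0, -0.0006, -0.0001], [0, -0.0006, -0.0001]], fingers=[0.03, 0.03, 0.03, 0.03, 0.03])

```text
clock: 13.62
position: [503.1, -238.9, 119.1]
ee_rot: [0.759, -0.651, -0.0, -0.007]
contact_force: [-1.9, 4.1, 5.6]
gripper_width: 40.4
```

```bash
python3 -c "
from h import *
hole()"
```

```text
t 13.62 tcp [ 503.1 -238.9  119.1] hole [ 502.4 -242.    58. ] upright turn [-0.0032  0.0008  0.    ] F [-1.9  4.1  5.6] M [1.34 0.47 0.01] w 40.4
```

servo_tool(turn=[[-0.003, 0.001, 0], [0, 0, 0], [0, 0, 0], [0, 0, 0], [0, 0, 0]], dp=[[0, 0, 0.0015], [0, 0, 0.0005], [0, 0, 0], [0, 0, 0], [0, 0, 0]], fingers=[0.03, 0.03, 0.03, 0.03, 0.03])

```text
clock: 14.25
position: [502.7, -239.4, 119.2]
ee_rot: [0.759, -0.651, -0.0, -0.005]
contact_force: [-0.2, -0.2, 1.3]
gripper_width: 40.3
```

Run:
```python
from h import *
h=hole(); d=cam('wrist'); s=cam('scene'); 
W=TW(read_state()); G=np.load('grip.npy'); cap=h[:3]+88*(W[:3,:3]@G[3:]); p=proj(d,cap); c,q=circ(d,*p,win=22); print('cap pred px',p,'seen',c,q[2:5])
g=np.clip(d['img'].astype(float)*2,0,255).astype(np.uint8)[110:220,260:370,::-1]
a=cv2.resize(g,(400,400),interpolation=cv2.INTER_CUBIC)
p=proj(s,(503,-246,50)); print(p); p=p.astype(int); b=cv2.resize(np.clip(s['img'][p[1]-20:p[1]+20,p[0]-20:p[0]+20,::-1].astype(float)*1.7,0,255).astype(np.uint8),(400,400),interpolation=cv2.INTER_CUBIC)
cv2.imwrite('pics/v9.png',np.hstack([a,b])); hole()
```

```text
t 14.25 tcp [ 502.7 -239.4  119.2] hole [ 501.9 -242.7   58.2] upright turn [-0.0001 -0.0016  0.    ] F [-0.2 -0.2  1.3] M [0.15 0.12 0.  ] w 40.3
cap pred px [317.99467173 281.37680225] seen [317.78651685 281.30561798] [ 37  30 890]
[239.81272154 271.61807096]
t 14.35 tcp [ 502.7 -239.4  119.2] hole [ 501.9 -242.7   58.2] upright turn [-0.0001 -0.0016  0.    ] F [-0.   0.7  0.2] M [0.18 0.05 0.02] w 40.2
```

View pics/v9.png

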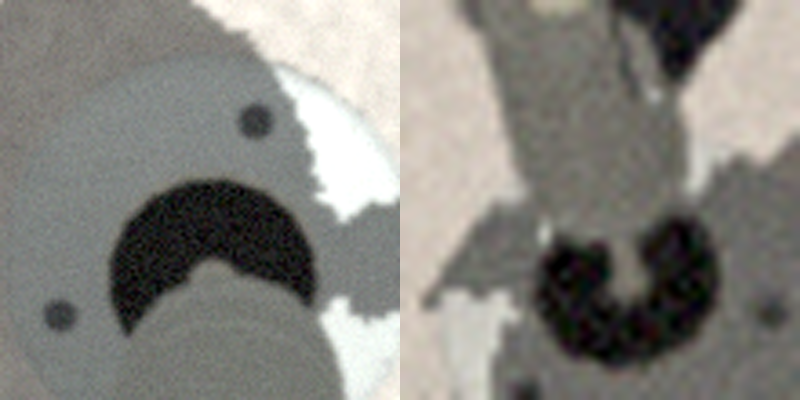

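View 9 shows the rod meeting the adapter's underside a little right of the adapter's axis in the scene view. I'll measure that sub-pixel.

```bash
cat > rel.py <<'E'
from h import *
def avg(name,n=4):
    ds=[cam(name) for _ in range(n)]; d=ds[0]; d['img']=np.mean([x['img'] for x in ds],0).astype(np.float32); return d
s=avg('scene'); g=s['img'].mean(2); np.save('g.npy',g); h=hole(); print(s['T'][:3,:3].round(3).tolist())
a=R.from_quat(read_state()['ee_rot']).as_matrix()@np.load('grip.npy')[3:]
for z in (0,20,40): print('axis z+',z,proj(s,h[:3]+a*z).round(1))
print('stand',proj(s,(503.5,-248.5,20)).round(1),'tip',proj(s,(502,-242.5,59)).round(1),'px/mm x',(proj(s,h[:3]+s['T'][:3,0]*10)-proj(s,h[:3]))/10)
p=proj(s,h[:3]).astype(int)
print(p); print('cols',range(p[0]-14,p[0]+15))
for r in range(p[1]-12,p[1]+18): print(r,' '.join('%3d'%x for x in g[r,p[0]-14:p[0]+15]))
E
python3 rel.py
```

```text
t 14.55 tcp [ 502.7 -239.4  119.2] hole [ 501.9 -242.6   58.2] upright turn [-0.0001 -0.0016  0.    ] F [-0.5  0.   1.1] M [ 0.14  0.07 -0.01] w 40.3
[[0.847, 0.406, -0.343], [0.531, -0.638, 0.557], [0.008, -0.654, -0.756]]
axis z+ 0 [239.9 268.7]
axis z+ 20 [238.7 264.6]
axis z+ 40 [237.6 260.2]
stand [241.  278.4] tip [239.9 268.6] px/mm x [0.39963781 0.00060461]
[239 268]
cols range(225, 254)
256 121 117 100  64  60  65  67  70  67  68  68  67  66  68  64  64  54  73  69  51  25  19  16  37  88 115 117 117 115
257 118 118 110  68  65  66  64  67  67  66  66  66  63  65  66  62  48  70  70  60  25  14  21  60 109 118 117 116 115
258 118 118 115  75  63  66  66  64  64  67  64  64  64  65  66  64  51  59  71  68  37  21  36  89 115 117 118 116 114
259 119 118 117  87  64  64  66  67  66  66  68  66  67  64  65  62  59  50  70  68  57  44  73 108 117 118 119 116 113
260 117 118 116  99  65  62  68  67  65  66  64  66  66  62  65  65  62  54  66  68  65  66 104 117 117 117 120 119 118
261 116 117 116 112  67  61  65  64  64  66  65  65  66  66  64  66  61  59  65  62  60  69 109 120 1
[... 2198 characters left out ...]
 105  69  60  41  12   8  11  10  13  11  20  49  57  50  32  15  17   7  10  14   9  28  63  62  62
281 118 116 108 118 119  74  62  44   6   8  14   8  11  14  14  28  32  24  14  13  12  13   7  16  12  33  59  62  60
282 117 117 119 118 119 106  67  59  21   9   8  10  12  11  12  13  11  14  13   9  10   8  11  14  25  56  61  62  61
283 118 116 117 115  87  83  67  64  39  14  10  11   6  10  12  12  10  18   8  13  11  10   9  19  47  62  60  62  62
284 115 116 116 117  70  65  62  63  51  23   7  13   9  16  12  15  11  11  16   9   9  11  15  38  61  63  64  63  63
285 118 118 118 114  71  60  63  64  61  47  18   6  10  10  12  10  11   8  18  17  14  25  37  60  65  61  62  63  64
```

servo_tool(turn=[[0, -0.002, 0], [0, 0, 0], [0, 0, 0], [0, 0, 0], [0, 0, 0]], dp=[[0.0012, 0.0008, 0.002], [0, 0, 0], [0, 0, -0.001], [0, 0, -0.0007], [0, 0, -0.0007]], fingers=[0.03, 0.03, 0.03, 0.03, 0.03])

```text
clock: 15.18
position: [503.8, -238.7, 118.9]
ee_rot: [0.759, -0.651, 0.0, -0.005]
contact_force: [-1.6, 0.4, 3.7]
gripper_width: 40.2
```

```bash
python3 -c "
from h import *
hole()"
```

```text
t 15.18 tcp [ 503.8 -238.7  118.9] hole [ 503.1 -242.    57.9] upright turn [ 0.0002 -0.0002  0.    ] F [-1.6  0.4  3.7] M [0.18 0.44 0.04] w 40.2
```

servo_tool(turn=[[0, 0, 0], [0, 0, 0], [0, 0, 0], [0, 0, 0], [0, 0, 0]], dp=[[-0.0002, 0.0014, 0.002], [0, 0, 0], [0, 0, -0.001], [0, 0, -0.0007], [0, 0, -0.0008]], fingers=[0.03, 0.03, 0.03, 0.03, 0.03])

```text
clock: 15.8
position: [503.5, -237.3, 118.9]
ee_rot: [0.759, -0.651, 0.001, -0.005]
contact_force: [-2.0, 0.9, 6.1]
gripper_width: 40.4
```

servo_tool(turn=[[0, 0, 0], [0, 0, 0], [0, 0, 0], [0, 0, 0], [0, 0, 0]], dp=[[0.0012, 0, 0.002], [0, 0, 0], [0, 0, -0.001], [0, 0, -0.0007], [0, 0, -0.0008]], fingers=[0.03, 0.03, 0.03, 0.03, 0.03])

```text
clock: 16.42
position: [504.9, -237.4, 118.8]
ee_rot: [0.759, -0.651, 0.001, -0.005]
contact_force: [-1.5, 0.8, 5.9]
gripper_width: 40.2
```

```bash
python3 -c "
from h import *
hole()"
```

```text
t 16.43 tcp [ 504.9 -237.4  118.8] hole [ 504.2 -240.7   57.8] upright turn [ 0.0008 -0.      0.    ] F [-1.5  0.8  5.9] M [ 0.28  0.67 -0.07] w 40.2
```

Run:
```python
from h import *
s=cam('scene'); p=proj(s,(503,-246,60)).astype(int); o=p-[50,60]
g=cv2.imread('pics/s4.png').mean(2)
def P(q): return (proj(s,q)).round(1)
print('off',o,'foot20',P((503.5,-248.5,20)),'up59',P((503.5,-248.5,59)),'tip guess',P((502,-242.5,58.7)),'hole then',P((502.9,-247.2,88)), 'axis+30',P((502.9,-247.2,118)))
c0,r0=228-o[0],248-o[1]
print('cols from 228')
for r in range(r0,r0+38): print(r+o[1],' '.join('%3d'%x for x in g[r,c0:c0+26]))
```

```text
off [189 209] foot20 [241.  278.4] up59 [238.8 270.6] tip guess [239.9 268.6] hole then [237.3 264. ] axis+30 [235.4 257.4]
cols from 228
248  68  66  69  68  69  66  68  69  66  46  71  67  60  26  14  23  17  11  21  35  85 116 118 117 114 112
249  68  71  71  70  73  69  71  72  62  52  56  74  67  37  14  24  17  20  31  75 111 112 115 111 114 115
250  70  71  65  70  66  68  62  69  65  54  51  73  68  46  30   4  19  20  57 106 119 115 117 117 112 113
251  62  70  68  69  66  67  68  62  66  62  42  70  70  54  32  15  29  34  88 119 115 117 118 116 117 117
252  66  68  65  67  66  65  68  63  68  66  47  60  72  60  36  11  28  70 109 119 117 117 118 117 119 117
253  69  65  66  65  66  63  65  69  64  64  53  56  77  68  51  29  58 104 119 116 119 116 117 117 113 112
254  68  63  64  68  65  68  66  63  67  64  65  49  75  68  67  55  82 120 118 118 116 117 116 113 113 116
255  64  59  70  68  67  70  65  64  62  68  66  53  69  68  65  63  93 115 119 117 116 119 118 117 117 118
256  66  67  63  68  65  65  67  61  65  64  62  61  64  61  60  65  92 114 114 113 117 114 118 11
[... 2441 characters left out ...]
  69  65  49  27   9  11  16   5  10  28  62  59  58
280  62  60  61  61  47  12  16  12   0  17  17  22  50  57  53  31  19   2   3   0  14  14  36  61  63  65
281  63  64  66  62  44  14  22   4   5   3  11  27  30  33  27  19   2  20  18  19   0  14  33  60  63  65
282  69  62  61  70  62  31   6  20   4   8  13  20   3  14  17   4  16  15  13   0  22  23  58  61  60  63
283  70  64  65  68  64  42   2   4  10  18  14   2  10  14   9   8   9   9   7   9  18  51  60  63  65  64
284  69  65  66  62  65  51  24   0   8   7   3   7  10  15   8  12   5   7  22   6  40  59  61  60  62  62
285  61  64  68  62  66  63  48  28  12  14  19  13  21  15  24  16  14  20  19  40  54  63  63  62  62  61
```

servo_tool(turn=[[0.001, 0, 0], [0, 0, 0], [0, 0, 0], [0, 0, 0], [0, 0, 0]], dp=[[-0.0002, -0.002, 0.002], [0, 0, 0], [0, 0, -0.001], [0, 0, -0.0007], [0, 0, -0.0008]], fingers=[0.03, 0.03, 0.03, 0.03, 0.03])

```text
clock: 17.1
position: [504.8, -239.4, 116.9]
ee_rot: [0.759, -0.651, 0.0, -0.006]
contact_force: [-0.1, 0.2, -1.3]
gripper_width: 40.3
```

servo_tool(turn=[[0, 0, 0], [0, 0, 0], [0, 0, 0], [0, 0, 0], [0, 0, 0]], dp=[[-0.0012, -0.001, 0.002], [0, 0, 0], [0, 0, -0.001], [0, 0, -0.0007], [0, 0, -0.0008]], fingers=[0.03, 0.03, 0.03, 0.03, 0.03])

```text
clock: 17.73
position: [504.3, -240.4, 116.6]
ee_rot: [0.759, -0.651, 0.001, -0.006]
contact_force: [0.7, 1.0, -0.6]
gripper_width: 40.3
```

```bash
python3 -c "
from h import *
hole()"
```

```text
t 17.73 tcp [ 504.3 -240.4  116.6] hole [ 503.8 -243.6   55.6] upright turn [-0.0007  0.0022  0.    ] F [ 0.7  1.  -0.6] M [ 0.02 -0.22 -0.06] w 40.3
```

The tip is in the hole: z dropped to 116.9 with no contact force. Next I'll bring the rod upright by moving toward the stand axis.

servo_tool(turn=[[0, 0.002, 0], [0, 0, 0], [0, 0, 0], [0, 0, 0], [0, 0, 0]], dp=[[0, -0.001, -0.001], [0, -0.0012, -0.0003], [0, -0.0012, 0], [0, -0.0012, 0], [0, -0.0008, 0]], fingers=[0.03, 0.03, 0.03, 0.03, 0.03])

```text
clock: 18.35
position: [504.9, -244.1, 115.0]
ee_rot: [0.759, -0.651, -0.0, -0.007]
contact_force: [0.9, 5.4, 0.5]
gripper_width: 40.3
```

```bash
python3 -c "
from h import *
hole()"
```

```text
t 18.35 tcp [ 504.9 -244.1  115. ] hole [ 504.3 -247.1   54. ] upright turn [-0.0039  0.0013  0.    ] F [0.9 5.4 0.5] M [ 1.62 -0.48 -0.03] w 40.3
```

servo_tool(turn=[[-0.004, 0.001, 0], [0, 0, 0], [0, 0, 0], [0, 0, 0], [0, 0, 0]], dp=[[-0.0003, -0.0012, 0], [-0.0003, -0.0008, 0], [0, 0, -0.0005], [0, 0, -0.0005], [0, 0, -0.0005]], fingers=[0.03, 0.03, 0.03, 0.03, 0.03])

```text
clock: 18.98
position: [504.2, -245.3, 114.2]
ee_rot: [0.759, -0.651, 0.0, -0.005]
contact_force: [1.0, 3.9, 0.5]
gripper_width: 40.3
```

```bash
sed -i 's/p\[1\]-12,p\[1\]+18/p[1]-4,p[1]+14/' rel.py; python3 rel.py
```

```text
t 19.18 tcp [ 504.2 -245.3  114.1] hole [ 503.5 -248.6   53.1] upright turn [-0.0005  0.0001  0.    ] F [0.5 4.3 0.8] M [ 1.6  -0.37  0.04] w 40.1
[[0.847, 0.406, -0.343], [0.531, -0.638, 0.557], [0.008, -0.654, -0.756]]
axis z+ 0 [239.2 271.9]
axis z+ 20 [238.  267.7]
axis z+ 40 [236.8 263.5]
stand [241.  278.4] tip [239.9 268.6] px/mm x [0.39957211 0.00063845]
[239 271]
cols range(225, 254)
267 114 118 119 116  85  65  62  63  64  66  66  63  65  65  63  64  64  64  62  59  59  60  92 115 117 114 110  85  65
268 117 119 119 118  99  64  64  62  66  66  64  67  66  65  65  63  65  61  64  64  59  60  85 116 113  86  84  62  58
269 119 119 117 118 109  69  64  66  68  66  66  65  64  66  65  64  63  64  63  63  61  57  79 116 110  68  58  60  60
270 118 116 116 113 113  85  65  65  64  65  67  66  65  65  65  65  67  64  61  63  60  62  78 111  88  61  58  61  60
271 117 116 112 114 117  94  64  63  67  67  66  67  65  64  66  63  62  63  63  61  61  63  67  83  64  61  61  61  61
272 118 115 112 114 115 106  71  64  66  66  66  64  64  66  66  66  63  63  64  61  64  57  40  51  58 
[... 755 characters left out ...]
  60  61  60  40  15   9  10  13  16  15  29  60  69  66  50  21  13   5  11   9   9  23  66  60  60
280  61  62  61  69  63  61  62  39  17  12  10  13  11   5  22  51  59  51  28  11  10  10  17  10  11  26  64  64  63
281  66  66  72 101  71  64  63  43  12  10  14  16  11  14   9  28  25  28  12  11  10   8  16  10  14  36  61  62  60
282 106 107 109  87  64  63  62  59  22  11  10  14  13   8  12   8  18  20  14  11   7  10  10  10  27  56  63  61  61
283 117 117 115  76  60  63  65  65  40   9  10  11  12  17   6  15  12  11   7  20  14   8  12  23  45  62  60  62  62
284 116 118 115 105  66  62  63  65  50  24   8   9  14  10  13   8   8   7  11  10  12   8  14  39  59  62  62  61  62
```

servo_tool(turn=[[0, 0, 0], [0, 0, 0], [0, 0, 0], [0, 0, 0], [0, 0, 0]], dp=[[0, 0, -0.001], [0, 0, -0.001], [0, 0, -0.001], [0, 0, -0.001], [0, 0, -0.001]], fingers=[0.03, 0.03, 0.03, 0.03, 0.03])

```text
clock: 19.8
position: [504.5, -245.7, 110.4]
ee_rot: [0.759, -0.651, 0.001, -0.005]
contact_force: [-1.6, 5.0, 7.6]
gripper_width: 40.5
```

```bash
python3 -c "
from h import *
hole()"
```

```text
t 19.8 tcp [ 504.5 -245.7  110.4] hole [ 503.8 -249.    49.4] upright turn [ 0.0006  0.0003 -0.    ] F [-1.6  5.   7.6] M [1.91 0.35 0.01] w 40.5
```

servo_tool(turn=[[0.001, 0, 0], [0, 0, 0], [0, 0, 0], [0, 0, 0], [0, 0, 0]], dp=[[-0.0002, 0.0003, -0.0012], [-0.0001, 0.0001, -0.0014], [-0.0001, 0.0001, -0.0014], [-0.0001, 0.0001, -0.0014], [-0.0001, 0.0001, -0.0014]], fingers=[0.03, 0.03, 0.03, 0.03, 0.03])

```text
clock: 20.42
position: [504.3, -246.3, 109.6]
ee_rot: [0.76, -0.65, 0.002, -0.004]
contact_force: [-0.5, 4.7, 7.2]
gripper_width: 40.2
```

```bash
python3 -c "
from h import *
hole()"
```

```text
t 20.43 tcp [ 504.3 -246.3  109.6] hole [ 503.7 -249.8   48.6] upright turn [ 0.0036  0.0019 -0.    ] F [-0.5  4.7  7.2] M [ 1.72  0.44 -0.02] w 40.2
```

servo_tool(turn=[[0.003, 0.002, 0], [0, 0, 0], [0, 0, 0], [0, 0, 0], [0, 0, 0]], dp=[[0, 0.001, -0.0018], [0, 0.0004, -0.0018], [0, 0.0003, -0.0018], [0, 0.0003, -0.002], [0, 0.0003, -0.002]], fingers=[0.03, 0.03, 0.03, 0.03, 0.03])

```text
clock: 21.05
position: [504.4, -246.5, 107.0]
ee_rot: [0.761, -0.648, 0.003, -0.003]
contact_force: [-1.0, 5.6, 8.4]
gripper_width: 40.3
```

```bash
python3 -c "
from h import *
hole()"
```

```text
t 21.05 tcp [ 504.4 -246.5  107. ] hole [ 503.8 -250.1   46. ] upright turn [ 0.0065  0.0012 -0.    ] F [-1.   5.6  8.4] M [1.85 0.49 0.  ] w 40.3
```

servo_tool(turn=[[0.007, 0.001, -0.003], [0, 0, 0], [0.002, 0, 0], [0.002, 0, 0], [0.002, 0, 0]], dp=[[0, 0.0015, -0.001], [0, 0.001, -0.0018], [0, 0.0006, -0.002], [0, 0.0004, -0.002], [0, 0.0004, -0.002]], fingers=[0.03, 0.03, 0.03, 0.03, 0.03])

```text
clock: 21.68
position: [504.5, -246.7, 104.2]
ee_rot: [0.761, -0.648, 0.001, -0.005]
contact_force: [-1.3, 4.2, 6.9]
gripper_width: 40.3
```

```bash
python3 -c "
from h import *
hole()"
```

```text
t 21.68 tcp [ 504.5 -246.7  104.2] hole [ 503.9 -250.    43.2] upright turn [ 0.0014  0.001  -0.    ] F [-1.3  4.2  6.9] M [1.57 0.39 0.01] w 40.3
```

servo_tool(turn=[[0.002, 0.001, 0], [0.001, 0, 0], [0.001, 0, 0], [0.001, 0, 0], [0.001, 0, 0]], dp=[[0, 0.0012, -0.0018], [0, 0.0012, -0.0018], [0, 0.001, -0.002], [0, 0.001, -0.002], [0, 0.001, -0.002]], fingers=[0.03, 0.03, 0.03, 0.03, 0.03])

```text
clock: 22.3
position: [504.5, -246.1, 100.3]
ee_rot: [0.763, -0.647, 0.002, -0.004]
contact_force: [-1.6, 2.7, 6.4]
gripper_width: 40.2
```

```bash
python3 rel.py | grep -v '^26'
```

```text
t 22.5 tcp [ 504.4 -246.1  100.2] hole [ 503.8 -249.6   39.2] upright turn [ 0.0044  0.0006 -0.    ] F [-1.3  1.4  6.1] M [0.74 0.33 0.02] w 40.2
[[0.847, 0.406, -0.343], [0.531, -0.638, 0.557], [0.008, -0.654, -0.756]]
axis z+ 0 [239.7 275. ]
axis z+ 20 [238.6 270.9]
axis z+ 40 [237.5 266.7]
stand [241.  278.4] tip [239.9 268.6] px/mm x [0.39539599 0.00065427]
[239 275]
cols range(225, 254)
271 117 116 115 114 115  93  64  64  67  66  67  67  65  63  66  61  62  64  63  63  60  57  57  59  61  60  59  62  57
272 117 113 112 115 115 107  68  64  66  63  66  64  66  66  65  65  65  65  62  63  62  59  62  55  62  62  63  60  60
273 116  86  79  83  86  85  78  66  64  65  65  65  66  64  66  65  62  64  66  63  63  61  60  46  45  62  59  59  60
274  95  64  62  62  63  64  67  64  67  68  66  66  67  65  65  65  64  63  64  63  63  64  61  28  33  62  61  60  63
275  69  60  61  62  62  58  63  67  65  66  66  67  67  61  64  63  65  62  66  63  63  62  52  23  14  51  60  63  59
276  60  58  63  64  61  61  64  80  67  65  67  65  67  66  66  64  66  64  61  65  64  59  38  14  13  
[... 754 characters left out ...]
  64  64  64  66  38  10  12  11  13   9  11  12   8   9  10  10  10  10   6  20  47  60  63  62  60
284 115 117 115  71  60  63  62  64  48  18   8  10  10  12  13  11  11  13  16  13  15  12  18  39  59  63  63  61  62
285 116 118 116  72  63  61  62  62  60  48  21  13  14  14  12  13  14  12  11   8  11  20  38  58  63  64  64  62  62
286 118 120 116  71  59  62  61  61  60  65  47  25  15  14  16  13  12  18  15  19  36  56  58  61  65  62  63  64  63
287 119 118  89  65  61  62  62  63  66  64  60  60  57  47  32  22  40  36  39  55  61  64  64  62  62  63  63  64  62
288 120 118  75  63  62  63  56  58  61  64  64  62  65  64  58  58  62  60  62  65  66  65  62  64  64  64  63  62  65
```

servo_tool(turn=[[0.004, 0, -0.002], [0.002, 0, 0], [0.001, 0, 0], [0.001, 0, 0], [0.001, 0, 0]], dp=[[0, 0.0012, -0.0018], [0, 0.001, -0.002], [0, 0.001, -0.002], [0, 0.001, -0.002], [0, 0.001, -0.002]], fingers=[0.03, 0.03, 0.03, 0.03, 0.03])

```text
clock: 23.12
position: [504.1, -246.2, 94.9]
ee_rot: [0.763, -0.646, 0.002, -0.004]
contact_force: [0.6, 1.0, 1.4]
gripper_width: 40.1
```

```bash
python3 -c "
from h import *
hole()"
```

```text
t 23.12 tcp [ 504.1 -246.2   94.9] hole [ 503.5 -249.7   33.9] upright turn [ 0.0044  0.0006 -0.    ] F [0.6 1.  1.4] M [0.62 0.02 0.02] w 40.1
```

servo_tool(turn=[[0.004, 0, 0], [0.001, 0, 0], [0, 0, 0], [0, 0, 0], [0, 0, 0]], dp=[[0, 0.0008, -0.0015], [0, 0.0005, -0.0015], [0, 0.0005, -0.0015], [0, 0.0005, -0.0015], [0, 0.0005, -0.0015]], fingers=[0.03, 0.03, 0.03, 0.03, 0.03])

```text
clock: 23.75
position: [504.7, -244.9, 87.3]
ee_rot: [0.763, -0.646, 0.002, -0.005]
contact_force: [0.3, 1.1, 2.2]
gripper_width: 40.2
```

```bash
python3 -c "
from h import *
hole()"
```

```text
t 23.75 tcp [ 504.7 -244.9   87.3] hole [ 504.1 -248.3   26.3] upright turn [ 0.0018  0.0018 -0.    ] F [0.3 1.1 2.2] M [-0.04 -0.12 -0.  ] w 40.2
```

servo_tool(turn=[[0.002, 0.002, 0], [0, 0, 0], [0, 0, 0], [0, 0, 0], [0, 0, 0]], dp=[[-0.0003, 0, -0.0015], [0, 0, -0.0013], [0, 0, -0.001], [0, 0, -0.001], [0, 0, -0.001]], fingers=[0.03, 0.03, 0.03, 0.03, 0.03])

```text
clock: 24.38
position: [505.1, -245.5, 81.5]
ee_rot: [0.764, -0.646, 0.001, -0.005]
contact_force: [-0.2, 0.8, 3.0]
gripper_width: 40.4
```

```bash
python3 -c "
from h import *
hole()"
```

```text
t 24.38 tcp [ 505.1 -245.5   81.5] hole [ 504.5 -248.8   20.5] upright turn [ 0.0008  0.0013 -0.    ] F [-0.2  0.8  3. ] M [-0.06 -0.25  0.  ] w 40.4
```

servo_tool(turn=[[0.001, 0.001, 0], [0, 0, 0], [0, 0, 0], [0, 0, 0], [0, 0, 0]], dp=[[-0.0003, 0.0003, -0.001], [-0.0001, 0.0002, -0.001], [-0.0001, 0.0002, -0.001], [-0.0001, 0.0002, -0.0012], [-0.0001, 0.0002, -0.0012]], fingers=[0.03, 0.03, 0.03, 0.03, 0.03])

```text
clock: 25.0
position: [505.2, -245.5, 79.7]
ee_rot: [0.764, -0.645, 0.002, -0.005]
contact_force: [-1.7, 1.4, 9.4]
gripper_width: 40.4
```

```bash
python3 -c "
from h import *
hole()"
```

```text
t 25.0 tcp [ 505.2 -245.5   79.7] hole [ 504.7 -248.9   18.7] upright turn [ 0.0026  0.002  -0.    ] F [-1.7  1.4  9.4] M [ 0.2   0.37 -0.02] w 40.4
```

The adapter is seated on the pad with about 10 N, lateral forces small. Now I'll relieve the press, release and rise.

servo_tool(turn=[[0.002, 0.002, 0], [0, 0, 0], [0, 0, 0], [0, 0, 0], [0, 0, 0]], dp=[[0, 0, 0.0008], [0, 0, 0.0003], [0, 0, 0], [0, 0, 0], [0, 0, 0]], fingers=[0.03, 0.03, 0.042, 0.046, 0.055])

```text
clock: 25.62
position: [502.8, -244.7, 78.7]
ee_rot: [0.764, -0.645, -0.002, -0.004]
contact_force: [-0.3, 0.6, -0.4]
gripper_width: 55.0
```

servo_tool(turn=[[0, 0, 0], [0, 0, 0], [0, 0, 0], [0, 0, 0], [0, 0, 0]], dp=[[0, 0, 0], [0, 0, 0], [0, 0, 0.01], [0, 0, 0.02], [0, 0, 0.02]], fingers=[0.065, 0.065, 0.065, 0.065, 0.065])

```text
clock: 26.25
position: [501.5, -244.6, 129.5]
ee_rot: [0.764, -0.645, -0.004, -0.003]
contact_force: [1.2, -0.4, -0.6]
gripper_width: 65.3
```

servo_tool(turn=[[0, 0, 0], [0, 0, 0], [0, 0, 0], [0, 0, 0], [0, 0, 0]], dp=[[0, -0.005, 0.03], [0, -0.01, 0.03], [0, 0, 0.02], [0, 0, 0], [0, 0, 0]], fingers=[0.065, 0.065, 0.065, 0.065, 0.065])

```text
clock: 26.88
position: [501.9, -260.0, 216.6]
ee_rot: [0.764, -0.645, -0.001, -0.004]
contact_force: [0.3, -0.5, 0.4]
gripper_width: 64.9
```

Run:
```python
from h import *
st(); cam('wrist'); d=cam('wrist'); p=proj(d,(504.7,-248.9,139)); c,q=circ(d,*p,win=26); print('cap',p,c,q[2:5],at_z(d,*c,139).round(1),'stand axis wrist (503.6,-249.1)')
a=cv2.resize(np.clip(d['img'][int(p[1])-60:int(p[1])+60,int(p[0])-60:int(p[0])+60,::-1].astype(float)*1.8,0,255).astype(np.uint8),(400,400),interpolation=cv2.INTER_CUBIC)
s=cam('scene'); p=proj(s,(503,-248,90)).astype(int)
b=cv2.resize(np.clip(s['img'][p[1]-30:p[1]+30,p[0]-30:p[0]+30,::-1].astype(float)*1.5,0,255).astype(np.uint8),(400,400),interpolation=cv2.INTER_CUBIC)
cv2.imwrite('pics/v10.png',np.hstack([a,b])); st()
```

```text
t 26.88 p [ 501.9 -260.   216.6] jaw 0.168 level turn [-0.0081  0.0041  0.    ] F [ 0.3 -0.5  0.4] w 64.9
cap [311.2704827  220.29753504] [326.08169014 230.00140845] [ 43  42 710] [ 492.1 -242.9  139. ] stand axis wrist (503.6,-249.1)
t 27.02 p [ 501.9 -260.1  216.2] jaw 0.168 level turn [-0.0081  0.0032  0.    ] F [0.1 0.2 1. ] w 65.1
```

View pics/v10.png

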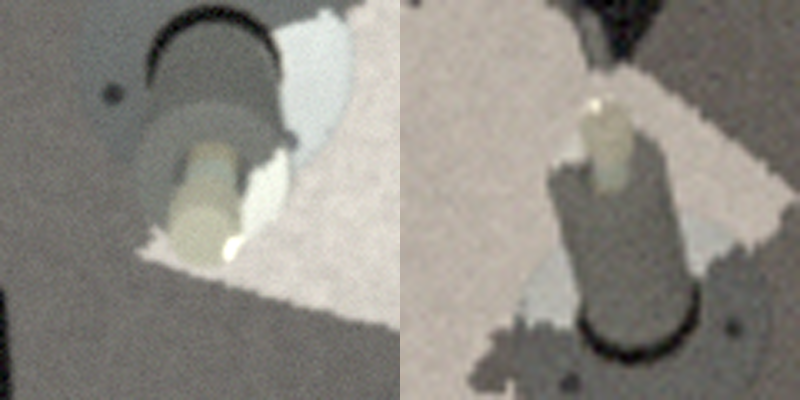

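View 10 shows the adapter fully down on the pad with the whole cap out. The cap top is at crop (203,230) and the rim circle is centred near (215,180).

Run:
```python
from h import *
d=cam('wrist'); P=lambda x,y:(251+x*.3-.35,160+y*.3-.35)
print('cap top',at_z(d,*P(203,231),139).round(1),'rim',at_z(d,*P(215,180),112).round(1),'capbase',at_z(d,*P(207,190),121).round(1)); st()
s=cam('scene'); p=proj(s,(503,-248,90)).astype(int); Q=lambda x,y:(p[0]-30+(x-400)*.15-.4,p[1]-30+y*.15-.4)
print('scene cap px',Q(605,112),'pred upright',proj(s,(504.5,-248.5,139)),'rimcentre seen?',Q(605,165),'pred',proj(s,(504.5,-248.5,112)))
d=cam('wrist'); t=cam('top'); g=t['img'].mean(2); p=proj(t,(504,-248.5,139)); print(p, proj(t,(504,-248.5,112)))
r,c=int(p[1]),int(p[0]); 
for y in range(r-9,r+10): print(y,' '.join('%3d'%x for x in g[y,c-10:c+11]))
print(c-10)
```

```text
cap top [ 503.2 -242.   139. ] rim [ 501.2 -244.8  112. ] capbase [ 503.2 -245.2  121. ]
t 27.07 p [ 502.  -260.1  216.1] jaw 0.168 level turn [-0.008   0.0031  0.    ] F [-0.5  0.5 -0.1] w 64.9
scene cap px (np.float64(236.35), np.float64(249.4)) pred upright [234.25372456 253.25680198] rimcentre seen? (np.float64(236.35), np.float64(257.35)) pred [235.97477056 259.45159764]
[436.63274742 203.97315083] [433.22239728 204.88380835]
194 145 141 146 141 142 142 144 138 140 137 140 138 133 134 134 128 135 128 125 127 123
195 142 143 146 144 141 142 139 141 141 139 138 139 137 132 135 131 131 127 124 123 121
196 145 142 143 139 144 139 141 141 139 140 141 140 136 137 134 134 131 129 126 125 121
197 143 145 143 146 144 142 141 143 140 139 138 138 136 136 135 133 129 127 125 125 122
198 142 143 139 140 142 142 142 140 139 142 137 135 138 136 135 131 133 128 125 122 117
199 143 141 143 140 145 142 140 142 139 138 137 140 137 136 132 131 129 127 125 124 118
200 143 143 143 142 141 143 140 142 139 139 138 137 135 136 136 132 130 130 124 121 115
201 143 142 143 140 140 140 142 139 140 141 137 1
[... 310 characters left out ...]
 141 143 142 145 140 139 139 137 137 143 136 137 136 133 131 128 128 122 121 116
206 143 145 140 141 141 137 140 140 140 137 136 136 135 136 135 133 130 128 123 121 114
207 142 143 143 142 141 142 141 142 140 138 139 135 138 137 134 132 129 127 125 123 112
208 143 140 142 144 142 140 138 141 137 141 138 138 138 135 134 132 130 127 125 124 115
209 143 142 144 144 142 141 138 139 140 138 136 135 136 135 135 132 129 130 124 120 115
210 142 140 140 141 140 138 139 140 139 138 139 136 136 139 133 131 129 130 125 123 119
211 145 139 143 143 139 139 138 140 139 138 138 138 138 133 134 132 134 129 123 126 122
212 139 143 141 139 142 139 138 142 140 139 138 138 136 134 135 132 130 133 127 123 116
426
```

The tube leans toward +y in the bore, so I'll grip the cap with the jaws along y, which straightens it. Turning the tool −90°.

servo_tool(turn=[[-0.008, 0.003, -0.187], [0, 0, -0.187], [0, 0, -0.187], [0, 0, -0.187], [0, 0, -0.187]], dp=[[0, 0.005, 0], [0, 0.005, 0], [0, 0.004, 0], [0, 0, 0], [0, 0, 0]], fingers=[0.065, 0.06, 0.06, 0.06, 0.06])

```text
clock: 27.85
position: [501.8, -245.5, 214.6]
ee_rot: [-0.388, 0.922, 0.001, -0.001]
contact_force: [-0.8, -0.9, -0.1]
gripper_width: 60.0
```

servo_tool(turn=[[0, 0, -0.187], [0, 0, -0.187], [0, 0, -0.187], [0, 0, -0.07], [0, 0, 0]], dp=[[0, 0, 0], [0, 0, 0], [0, 0, 0], [0, 0, 0], [0, 0, 0]], fingers=[0.06, 0.06, 0.06, 0.06, 0.06])

```text
clock: 28.48
position: [501.5, -245.2, 213.0]
ee_rot: [-0.081, 0.997, 0.001, -0.002]
contact_force: [-0.4, 0.1, -0.3]
gripper_width: 60.2
```

Run:
```python
from h import *
st(); d=cam('wrist'); save(d,'w11.png'); p=proj(d,(503,-245,130)); print(p)
u,v=int(p[0])-50,int(p[1])-65
a=cv2.resize(np.clip(d['img'][v:v+100,u:u+100,::-1].astype(float)*1.7,0,255).astype(np.uint8),(600,600),interpolation=cv2.INTER_CUBIC)
cv2.imwrite('pics/v11.png',a); print(u,v)
np.save('T11.npy',d['T'])
for r in search_frame('tube_cap','wrist')[:2]: print(r)
for q in [(503,-242,139),(503,-248.5,139),(503,-245,121),(503,-248.5,112)]: print(q,proj(d,q).round(1))
st()
```

```text
t 28.48 p [ 501.5 -245.2  213. ] jaw 1.732 level turn [-0.0026 -0.0046 -0.    ] F [-0.4  0.1 -0.3] w 60.2
[317.75710057 209.69892602]
267 144
{'box': [313.3, 190.5, 21.3, 31.7], 'score': 0.88}
(503, -242, 139) [321.8 214.2]
(503, -248.5, 139) [313.2 212.9]
(503, -245, 121) [317.7 206. ]
(503, -248.5, 112) [313.5 202. ]
t 28.57 p [ 501.5 -245.2  213. ] jaw 1.732 level turn [-0.0026 -0.0045 -0.    ] F [ 0.5 -0.3  0.8] w 60.1
```

View pics/v11.png

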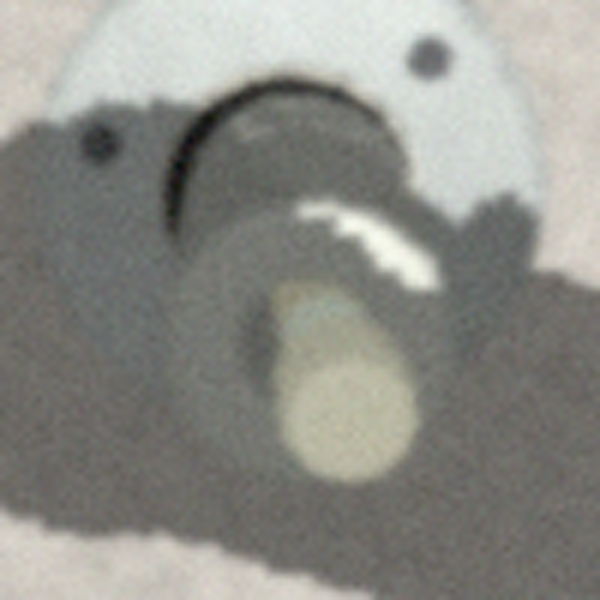

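View 11 shows the cap top at crop (348,415), leaning about 5 mm to +y of the rim axis, which is near (501.5,−245). I'll centre the jaws on the bore axis so that closing straightens the tube.

servo_tool(turn=[[-0.003, -0.004, 0], [0, 0, 0], [0, 0, 0], [0, 0, 0], [0, 0, 0]], dp=[[0, 0, -0.025], [0, 0, -0.025], [0, 0, -0.015], [0, 0, -0.01], [0, 0, 0]], fingers=[0.06, 0.06, 0.06, 0.06, 0.06])

```text
clock: 29.2
position: [502.5, -245.6, 136.8]
ee_rot: [-0.083, 0.997, -0.001, 0.001]
contact_force: [1.0, -1.1, 0.4]
gripper_width: 59.7
```

Run:
```python
from h import *
st(); d=cam('wrist'); p=proj(d,(501.5,-240,139)); c,q=circ(d,*p,win=28); print(p,c,q,at_z(d,*c,139).round(1)); st()
```

```text
t 29.2 p [ 502.5 -245.6  136.8] jaw 1.736 level turn [0.0017 0.0024 0.    ] F [ 1.  -1.1  0.4] w 59.7
[329.47801664 261.27970063] [327.22520661 280.33057851] [  0  32  57  25 968] [ 512.7 -239.2  139. ]
t 29.25 p [ 502.9 -245.7  137.5] jaw 1.737 level turn [0.0021 0.0037 0.    ] F [0.7 0.6 0.8] w 60.5
```

servo_tool(turn=[[0.002, 0.003, 0], [0, 0, 0], [0, 0, 0], [0, 0, 0], [0, 0, 0]], dp=[[-0.001, 0.0005, -0.009], [-0.0003, 0.0003, -0.007], [-0.0003, 0.0003, -0.004], [-0.0003, 0, 0], [0, 0, 0]], fingers=[0.06, 0.055, 0.05, 0.045, 0.045])

```text
clock: 29.88
position: [501.9, -244.8, 117.7]
ee_rot: [-0.083, 0.997, -0.001, 0.002]
contact_force: [0.7, 0.8, -0.1]
gripper_width: 44.5
```

Run:
```python
from h import *
st()
```

```text
t 29.88 p [ 501.9 -244.8  117.7] jaw 1.737 level turn [0.0008 0.0037 0.    ] F [ 0.7  0.8 -0.1] w 44.5
```

servo_tool(turn=[[0.001, 0.003, 0], [0, 0, 0], [0, 0, 0], [0, 0, 0], [0, 0, 0]], dp=[[-0.0003, -0.0003, -0.0015], [0, 0, 0], [0, 0, 0], [0, 0, 0], [0, 0, 0]], fingers=[0.035, 0.03, 0.025, 0.022, 0.02])

```text
clock: 30.5
position: [502.0, -245.2, 116.7]
ee_rot: [-0.083, 0.997, -0.0, 0.001]
contact_force: [-0.4, 0.2, 0.3]
gripper_width: 20.4
```

servo_tool(turn=[[0, 0, 0], [0, 0, 0], [0, 0, 0], [0, 0, 0], [0, 0, 0]], dp=[[0, 0, 0], [0, 0, 0], [0, 0, 0], [0, 0, 0], [0, 0, 0]], fingers=[0.018, 0.016, 0.014, 0.012, 0.01])

```text
clock: 31.12
position: [502.0, -245.2, 116.8]
ee_rot: [-0.083, 0.997, -0.0, 0.001]
contact_force: [0.4, -0.2, 0.2]
gripper_width: 15.2
```

Run:
```python
from h import *
st()
```

```text
t 31.12 p [ 502.  -245.2  116.8] jaw 1.737 level turn [0.     0.0017 0.    ] F [ 0.4 -0.2  0.2] w 15.2
```

servo_tool(turn=[[0, 0.001, 0], [0, 0, 0], [0, 0, 0], [0, 0, 0], [0, 0, 0]], dp=[[0, 0, 0.003], [0, 0, 0.005], [0, 0, 0.008], [0, 0, 0.01], [0, 0, 0.01]], fingers=[0.005, 0.005, 0.005, 0.005, 0.005])

```text
clock: 31.75
position: [501.8, -245.2, 154.9]
ee_rot: [-0.083, 0.997, -0.0, -0.0]
contact_force: [0.0, 0.4, 0.2]
gripper_width: 14.8
```

servo_tool(turn=[[0, 0, 0], [0, 0, 0], [0, 0, 0], [0, 0, 0], [0, 0, 0]], dp=[[0, 0, 0.015], [0, 0, 0.02], [0, 0, 0.02], [0, 0, 0.005], [0, 0, 0]], fingers=[0.005, 0.005, 0.005, 0.005, 0.005])

```text
clock: 32.38
position: [502.3, -245.4, 221.0]
ee_rot: [-0.083, 0.997, -0.001, 0.002]
contact_force: [-0.1, 0.5, -0.7]
gripper_width: 14.8
```

Run:
```python
from h import *
st(); s=cam('scene'); h=read_state()['position']; b=h+[0,0,-59]; print('scene pred: grasp',proj(s,h+[0,0,19]),'bottom',proj(s,b))
p=proj(s,b).astype(int); a=cv2.resize(np.clip(s['img'][p[1]-40:p[1]+30,p[0]-35:p[0]+35,::-1].astype(float)*1.6,0,255).astype(np.uint8),(400,400),interpolation=cv2.INTER_CUBIC)
d=cam('wrist'); p=proj(d,b); print('wrist bottom pred',p); p=p.astype(int); x0,y0=p[0]-40,p[1]-40
w=cv2.resize(np.clip(d['img'][y0:y0+80,x0:x0+80,::-1].astype(float)*1.7,0,255).astype(np.uint8),(400,400),interpolation=cv2.INTER_CUBIC)
print('origin wrist',x0,y0); cv2.imwrite('pics/v12.png',np.hstack([w,a])); np.save('T12.npy',d['T']); np.save('img12.npy',d['img']); st()
```

```text
t 32.38 p [ 502.3 -245.4  221. ] jaw 1.737 level turn [0.0009 0.0044 0.    ] F [-0.1  0.5 -0.7] w 14.8
scene pred: grasp [227.18025591 225.81854606] bottom [232.83989693 246.37034521]
wrist bottom pred [318.3049631  218.19806648]
origin wrist 278 178
t 32.48 p [ 502.  -245.3  220.3] jaw 1.737 level turn [0.0008 0.003  0.    ] F [-0.6 -0.3  0.2] w 14.6
```

servo_tool(turn=[[0, 0.003, 0.187], [0, 0, 0.187], [0, 0, 0.187], [0, 0, 0.187], [0, 0, 0.187]], dp=[[0.01, 0.03, 0], [0.01, 0.03, 0], [0.01, 0.03, 0], [0.01, 0.03, 0], [0.01, 0.03, 0]], fingers=[0.005, 0.005, 0.005, 0.005, 0.005])

```text
clock: 33.1
position: [550.1, -92.7, 215.1]
ee_rot: [-0.527, 0.85, 0.001, -0.005]
contact_force: [-0.2, -0.8, 0.4]
gripper_width: 14.4
```

servo_tool(turn=[[0, 0, 0.187], [0, 0, 0.187], [0, 0, 0.187], [0, 0, 0.04], [0, 0, 0]], dp=[[0.01, 0.035, 0], [0.008, 0.03, 0], [0.004, 0.02, 0], [0, 0.01, 0], [0, 0, 0]], fingers=[0.005, 0.005, 0.005, 0.005, 0.005])

```text
clock: 33.72
position: [570.9, 7.0, 210.0]
ee_rot: [0.756, -0.655, -0.002, 0.009]
contact_force: [0.4, 0.6, -1.4]
gripper_width: 14.5
```

Run:
```python
from h import *
st()
```

```text
t 33.73 p [570.9   7.  210. ] jaw 0.142 level turn [ 0.0108 -0.0146  0.    ] F [ 0.4  0.6 -1.4] w 14.5
```

servo_tool(turn=[[0.011, -0.014, 0], [0, 0, 0], [0, 0, 0], [0, 0, 0], [0, 0, 0]], dp=[[0.004, 0.0025, -0.02], [0.003, 0.002, -0.025], [0.001, 0, -0.02], [0, 0, -0.01], [0, 0, 0]], fingers=[0.005, 0.005, 0.005, 0.005, 0.005])

```text
clock: 34.35
position: [578.2, 7.6, 133.2]
ee_rot: [0.751, -0.66, -0.0, 0.0]
contact_force: [0.5, 0.8, 0.7]
gripper_width: 14.6
```

servo_tool(turn=[[0, 0, 0], [0, 0, 0], [0, 0, 0], [0, 0, 0], [0, 0, 0]], dp=[[0, 0, 0], [0, 0, 0], [0, 0, 0], [0, 0, 0], [0, 0, 0]], fingers=[0.005, 0.005, 0.005, 0.005, 0.005])

```text
clock: 34.98
position: [579.6, 7.5, 136.0]
ee_rot: [0.751, -0.66, 0.002, -0.002]
contact_force: [0.7, -0.2, -0.0]
gripper_width: 14.7
```

```bash
cat > v12.py <<'E'
from h import *
st(); s=cam('scene'); h=read_state()['position']; W=TW(read_state()); b=(W@[0,0,57.8,1])[:3]; H=(579.3,11.5,50)
print('scene: bottom',proj(s,b).round(1),'hole',proj(s,H).round(1))
p=proj(s,H).astype(int); x1,y1=p[0]-30,p[1]-40; a=cv2.resize(np.clip(s['img'][y1:y1+60,x1:x1+60,::-1].astype(float)*1.2,0,255).astype(np.uint8),(400,400),interpolation=cv2.INTER_CUBIC)
d=cam('wrist'); p=proj(d,b); print('wrist: bottom',p.round(1),'capbase',proj(d,(W@[0,0,-4.2,1])[:3]).round(1),'hole',proj(d,H).round(1)); p=p.astype(int); x0,y0=p[0]-40,p[1]-40
w=cv2.resize(np.clip(d['img'][y0:y0+80,x0:x0+80,::-1].astype(float)*1.3,0,255).astype(np.uint8),(400,400),interpolation=cv2.INTER_CUBIC)
print('origins',x0,y0,x1,y1); cv2.imwrite('pics/v12.png',np.hstack([w,a])); np.save('T12.npy',d['T']); st()
E
python3 v12.py
```

```text
t 34.98 p [579.6   7.5 136. ] jaw 0.128 level turn [-0.0009  0.0048  0.    ] F [ 0.7 -0.2 -0. ] w 14.7
scene: bottom [318.9 211.1] hole [319.2 216.4]
wrist: bottom [316.5 217.4] capbase [316.1 261.4] hole [316.9 209.3]
origins 276 177 289 176
t 35.08 p [579.6   7.5 135.9] jaw 0.128 level turn [-0.0008  0.0046  0.    ] F [ 0.2 -0.2 -0.3] w 14.5
```

View pics/v12.png

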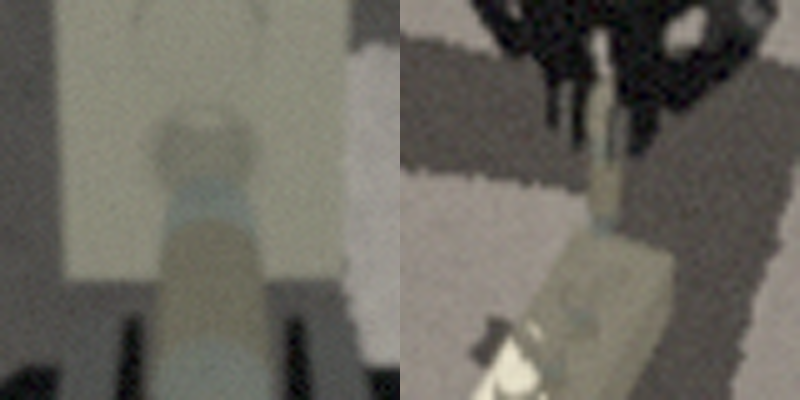

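View 12 shows the tube hanging upright, its bottom near wrist pixel (318,222) just above the free hole, which is centred near (316,207). That gives a correction of about (+1, +2.5) mm.

servo_tool(turn=[[-0.001, 0.005, 0.01], [0, 0, 0], [0, 0, 0], [0, 0, 0], [0, 0, 0]], dp=[[0.0012, 0.0025, -0.01], [0, 0, -0.008], [0, 0, -0.004], [0, 0, 0], [0, 0, 0]], fingers=[0.005, 0.005, 0.005, 0.005, 0.005])

```text
clock: 35.7
position: [580.4, 10.2, 111.4]
ee_rot: [0.755, -0.656, -0.001, 0.001]
contact_force: [0.9, -0.6, -0.0]
gripper_width: 15.1
```

```bash
cat > fine.py <<'E'
from h import *
st(); W=TW(read_state()); b=(W@[0,0,57.8,1])[:3]; d=cam('wrist'); print('bottom',b.round(1),proj(d,b).round(1),'hole',proj(d,(580.7,10,50)).round(1)); g=d['img'].mean(2)
c=int(proj(d,(580.7,10,50))[0]); r=int(proj(d,(580.7,10,50))[1])
for y in range(r-16,r+14,1): print(y,' '.join('%3d'%x for x in g[y,c-17:c+18]))
print('col0',c-17)
E
python3 fine.py
```

```text
t 35.7 p [580.4  10.2 111.4] jaw 0.139 level turn [ 0.0007 -0.0026  0.    ] F [ 0.9 -0.6 -0. ] w 15.1
bottom [580.2  10.2  53.6] [316.5 217.4] hole [315.9 215.3]
199 101 100  98 104 101 100  97  95  97  97  98 100 101  99  97 100 100  98 100 100  98 100  99 100  98 103 101 101 100  97  96  95  98 100  99
200 101 100 101  99 101 101  99  99  94  95  99  98 101 101  96 101  98 100 100 103  97  99 101  98  98 101  97 100  99 100  99  99  99 101  99
201 102 100 102 100 100  99 101 101 100  98  98  99 100 103 100  99 102 102 100 100 101  98 100  99  99 100 100  97 101  99  99 100  99 102 100
202 102  98 101 100 101  99 100 100 100  98  95  99  97  99 100  98  98 100 100 102 100  98  97 101  99 100 101  96 100  99 100  98 101  97 100
203 103 100  99 101 101 102 101 100 102  98  97  97 100  99 101  98  99  98  99  98  97  98  99  97 100  99  97 101  96 102 100 100 104 105 102
204 101 101 102 101  98 100 103 101  96 101  98  99 100  99  95  96  95  94  93  99  95  95  94  99  98  97  96  98 101  99  98 101 102 101 100
205 100 102 100 101 102 102 102  99  99 101  98  99  94  92  94  95  95  9
[... 2690 characters left out ...]
 98  99  98  93  89  78  78  74  77  79  80  77  76  76  78  80  77  75  78  75  76  75  83  87  93  99 100  99  99
225  99 100 100 100 100  98 100  99  97  91  90  78  74  78  78  78  77  79  78  78  74  77  78  78  76  76  80  78  81  85  95 100  99 100 103
226  96 100 101 100 100 100 102  96  94  93  88  79  76  76  80  77  77  77  76  79  78  78  75  74  77  79  77  78  78  87  91  98  99  99 103
227 101 101 102 102  98  99 101  99  97  92  80  77  75  73  76  74  75  74  76  75  77  75  77  77  80  78  77  75  75  82  93  96  98  99  99
228 101  99  99 100  99 100 100  98  97  95  84  75  76  76  81  78  78  77  75  73  75  75  76  78  74  79  72  72  76  84  89  96 102  98 100
col0 298
```

servo_tool(turn=[[0.001, -0.002, 0], [0, 0, 0], [0, 0, 0], [0, 0, 0], [0, 0, 0]], dp=[[0.0005, 0.0006, -0.001], [0, 0, -0.0025], [0, 0, -0.0025], [0, 0, -0.0025], [0, 0, -0.0025]], fingers=[0.005, 0.005, 0.005, 0.005, 0.005])

```text
clock: 36.38
position: [581.3, 10.9, 100.4]
ee_rot: [0.755, -0.656, 0.0, -0.001]
contact_force: [0.3, -1.1, 0.1]
gripper_width: 14.8
```

```bash
python3 -c "
from h import *
st()"
```

```text
t 36.38 p [581.3  10.9 100.4] jaw 0.139 level turn [-0.0008  0.0011  0.    ] F [ 0.3 -1.1  0.1] w 14.8
```

servo_tool(turn=[[-0.001, 0.001, 0], [0, 0, 0], [0, 0, 0], [0, 0, 0], [0, 0, 0]], dp=[[-0.0002, 0, -0.003], [0, 0, -0.004], [0, 0, -0.004], [0, 0, -0.004], [0, 0, -0.003]], fingers=[0.005, 0.005, 0.005, 0.005, 0.005])

```text
clock: 37.0
position: [581.0, 10.8, 80.9]
ee_rot: [0.755, -0.656, -0.0, 0.0]
contact_force: [-0.2, -0.2, -0.8]
gripper_width: 14.7
```

```bash
python3 -c "
from h import *
st()"
```

```text
t 37.0 p [581.   10.8  80.9] jaw 0.139 level turn [ 0.0004 -0.0004  0.    ] F [-0.2 -0.2 -0.8] w 14.7
```

Bottom is at about 23 mm, with 15 mm to go.

servo_tool(turn=[[0, 0, 0], [0, 0, 0], [0, 0, 0], [0, 0, 0], [0, 0, 0]], dp=[[0, 0, -0.003], [0, 0, -0.003], [0, 0, -0.003], [0, 0, -0.002], [0, 0, -0.001]], fingers=[0.005, 0.005, 0.005, 0.005, 0.005])

```text
clock: 37.62
position: [581.2, 10.1, 68.5]
ee_rot: [0.755, -0.656, 0.0, 0.001]
contact_force: [0.5, -0.9, 0.9]
gripper_width: 14.9
```

servo_tool(turn=[[0, 0, 0], [0, 0, 0], [0, 0, 0], [0, 0, 0], [0, 0, 0]], dp=[[0, 0, -0.0007], [0, 0, -0.0005], [0, 0, -0.0005], [0, 0, -0.0005], [0, 0, -0.0005]], fingers=[0.005, 0.005, 0.005, 0.005, 0.005])

```text
clock: 38.25
position: [581.3, 10.0, 66.0]
ee_rot: [0.755, -0.656, 0.001, 0.0]
contact_force: [-0.6, -0.8, 1.6]
gripper_width: 14.6
```

```bash
python3 -c "
from h import *
st()"
```

```text
t 38.25 p [581.3  10.   66. ] jaw 0.139 level turn [0.0015 0.0003 0.    ] F [-0.6 -0.8  1.6] w 14.6
```

servo_tool(turn=[[0, 0, 0], [0, 0, 0], [0, 0, 0], [0, 0, 0], [0, 0, 0]], dp=[[0, 0, -0.0005], [0, 0, -0.0005], [0, 0, -0.0005], [0, 0, -0.0005], [0, 0, -0.0005]], fingers=[0.005, 0.005, 0.005, 0.005, 0.005])

```text
clock: 38.88
position: [581.5, 9.9, 65.4]
ee_rot: [0.755, -0.656, 0.001, 0.0]
contact_force: [-1.0, -2.2, 6.1]
gripper_width: 14.8
```

```bash
python3 -c "
from h import *
st()"
```

```text
t 38.88 p [581.5   9.9  65.4] jaw 0.14 level turn [0.002 0.001 0.   ] F [-1.  -2.2  6.1] w 14.8
```

servo_tool(turn=[[0, 0, 0], [0, 0, 0], [0, 0, 0], [0, 0, 0], [0, 0, 0]], dp=[[0, 0, 0.0006], [0, 0, 0], [0, 0, 0], [0, 0, 0], [0, 0, 0]], fingers=[0.005, 0.018, 0.022, 0.03, 0.04])

```text
clock: 39.5
position: [581.2, 10.8, 64.5]
ee_rot: [0.755, -0.656, 0.0, 0.0]
contact_force: [0.8, 0.2, 0.4]
gripper_width: 39.8
```

servo_tool(turn=[[0, 0, 0], [0, 0, 0], [0, 0, 0], [0, 0, 0], [0, 0, 0]], dp=[[0, 0, 0], [0, 0, 0.01], [0, 0, 0.02], [0, 0, 0.03], [0, 0, 0.04]], fingers=[0.045, 0.045, 0.045, 0.045, 0.045])

```text
clock: 40.12
position: [579.2, 10.3, 165.7]
ee_rot: [0.755, -0.656, -0.002, 0.003]
contact_force: [0.0, -0.2, -0.7]
gripper_width: 44.8
```

servo_tool(turn=[[0, 0, 0], [0, 0, 0], [0, 0, 0], [0, 0, 0], [0, 0, 0]], dp=[[0, 0, 0.04], [0, 0, 0.03], [0, 0, 0.01], [0, 0, 0], [0, 0, 0]], fingers=[0.045, 0.045, 0.045, 0.045, 0.045])

```text
clock: 40.75
position: [579.3, 10.3, 252.7]
ee_rot: [0.755, -0.656, 0.0, -0.0]
contact_force: [-0.2, 0.4, -0.4]
gripper_width: 45.1
```

Run:
```python
from h import *
st(); d=cam('wrist'); save(d,'fin_w.png'); t=cam('top'); s=cam('scene')
r=np.array([0.14,-0.99])
for i in range(4):
    c=np.array([580.7,10.5])+30*i*r; print('cap',i,'pred px z88',proj(d,(*c,88)).round(1))
for q in ['tube_cap']:
    for x in search_frame(q,'wrist')[:6]: print(np.round(x['box'],1),round(x['score'],2))
# compare each cap patch brightness profile
g=cv2.GaussianBlur(cv2.cvtColor(d['img'],cv2.COLOR_RGB2GRAY),(3,3),0)
H=cv2.HoughCircles(cv2.resize(g,None,fx=3,fy=3,interpolation=cv2.INTER_CUBIC),cv2.HOUGH_GRADIENT,1,50,param1=60,param2=18,minRadius=18,maxRadius=45)
if H is not None:
    for u,v,rad in H[0]/3:
        if 270<u<370 and 60<v<260: print('circle',u,v,rad,at_z(d,u,v,88).round(1))
st()
```

```text
t 40.75 p [579.3  10.3 252.7] jaw 0.139 level turn [0.0002 0.0009 0.    ] F [-0.2  0.4 -0.4] w 45.1
cap 0 pred px z88 [315.7 180.3]
cap 1 pred px z88 [315.7 151.1]
cap 2 pred px z88 [315.6 120.4]
cap 3 pred px z88 [315.5  88.1]
[312.2 164.9  13.6  27. ] 0.73
circle 317.16666 90.5 10.7 [591.4 -76.7  88. ]
circle 345.16666 143.16667 8.366667 [556.9 -31.2  88. ]
t 40.95 p [579.6  10.3 252.8] jaw 0.14 level turn [0.0005 0.001  0.    ] F [-1.2 -0.5  0.9] w 44.7
```

The viewer's limit is reached, so I'll check by numbers: compare cameras against the start pictures.

Run:
```python
from h import *
i0={n:cv2.imread(f'pics/{n}0.png').mean(2) for n in ('scene','top')}
s=cam('scene'); t=cam('top'); d=cam('wrist')
for n,dd in (('scene',s),('top',t)):
    g=dd['img'].mean(2)
    for nm,p in [('spare',(634,-395,50)),('pen',(740,-93,5)),('bottle',(374,465,100)),('carton',(590,430,40)),('rack',(595,-60,50)),('stand',(502,-246,60))]:
        u,v=proj(dd,p).astype(int); A=i0[n][v-14:v+15,u-14:u+15].astype(np.float32); B=g[v-20:v+21,u-20:u+21].astype(np.float32)
        if A.shape!=(29,29) or B.shape!=(41,41): print(n,nm,'edge');continue
        r=cv2.matchTemplate(B,A,cv2.TM_CCOEFF_NORMED); _,m,_,l=cv2.minMaxLoc(r); print(n,nm,'corr',round(m,2),'shift',l[0]-6,l[1]-6)
for q in ['adapter_mid','spare','tube_cap','rack_free']:
    for n in ('scene','top'): print(q,n,[(np.round(x['box']).tolist(),round(x['score'],2)) for x in search_frame(q,n)[:3]])
g=d['img'].mean(2).astype(np.float32)
for y in (90,183): print([int(x) for x in g[y,300:336]])
print([int(x) for x in g[160:200,318]]); print([int(x) for x in g[70:110,317]])
```

```text
scene spare corr 0.99 shift 0 0
scene pen corr 0.99 shift 0 0
scene bottle corr 0.22 shift 1 6
scene carton corr 0.99 shift 0 0
scene rack corr 0.69 shift 0 0
scene stand corr 0.75 shift -1 -6
top spare corr 0.99 shift 0 0
top pen corr 0.11 shift 6 6
top bottle corr 0.99 shift 0 0
top carton corr 0.49 shift -6 2
top rack corr 0.65 shift 2 0
top stand corr 0.64 shift 0 0
adapter_mid scene [([230.0, 252.0, 20.0, 31.0], 0.78)]
adapter_mid top [([402.0, 190.0, 36.0, 39.0], 0.23)]
spare scene [([232.0, 336.0, 20.0, 37.0], 0.97), ([314.0, 205.0, 7.0, 14.0], 0.18)]
spare top [([467.0, 148.0, 30.0, 19.0], 0.96)]
tube_cap scene [([318.0, 205.0, 5.0, 12.0], 0.56)]
tube_cap top [([124.0, 249.0, 54.0, 32.0], 0.29)]
rack_free scene [([299.0, 210.0, 31.0, 47.0], 0.82)]
rack_free top [([320.0, 167.0, 50.0, 23.0], 0.68)]
[210, 210, 212, 210, 211, 209, 206, 188, 157, 162, 195, 207, 208, 210, 211, 211, 212, 211, 212, 214, 212, 213, 211, 212, 210, 199, 192, 197, 207, 211, 212, 212, 211, 212, 212, 213]
[101, 103, 101, 106, 103, 105, 103, 102, 101, 96, 96, 99, 101, 102, 101, 103, 102, 103, 104, 102, 102, 103, 101, 102, 97, 96, 96, 102, 100, 104, 108, 126, 160, 193, 206, 204]
[99, 103, 104, 103, 99, 96, 91, 81, 79, 76, 82, 83, 87, 89, 89, 93, 90, 92, 97, 98, 102, 104, 102, 104, 100, 99, 101, 101, 100, 102, 102, 100, 93, 78, 63, 62, 58, 56, 61, 58]
[118, 146, 183, 206, 210, 211, 213, 213, 212, 207, 195, 191, 200, 210, 210, 211, 211, 211, 211, 213, 211, 210, 213, 212, 210, 211, 210, 207, 193, 180, 179, 191, 205, 213, 211, 211, 211, 213, 213, 209]
```

```bash
python3 -c "
from h import *
st(); print(job_done())"
```

```text
t 41.5 p [580.   10.4 254.1] jaw 0.14 level turn [-0.      0.0033  0.    ] F [-0.5 -0.4  0.2] w 45.2
the job is handed in; nothing more can be done
None
```

The tube is standing in the rack's free hole and the adapter is standing fully down on the push-out stand. I handed the job in at 41.5 s of the 72 s allowed, with the arm clear of everything.

**What I did:** The rod tip took about seven light touches to find, at roughly 4–7 N each. I then moved the adapter sideways toward the stand's axis to bring the rod upright and pressed it down. The highest force I read on the way down was about 10 N, and it was about 10.5 N at the seat. The tube was leaning in the bore, so I closed the jaws across the lean to straighten it, drew it out and lowered it into the hole. It touched bottom at about 6 N, at the height calculated for a fully seated tube.

**Last checks:**
- **Tube:** its cap sits on the hole with about the same small image offset as a neighbouring cap, which suggests the same height.
- **Spare:** it had not moved in either fixed camera.
- **Pen, carton and bottle:** each had not moved in the one camera where the comparison worked. In the other camera these comparisons were poor, probably because the arm or its shadow covered them.
- **Stand and rack:** these comparisons were also weaker, as expected, since the adapter, the tube and shadows had changed those spots.
- **Adapter:** my running estimate of its position differed from the camera by about 3–4 mm after release. The picture showed it seated squarely on the pad.
- **Final picture:** the viewer's limit of 12 was used up, so I checked the finished placing by numbers only and not by eye.

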